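# Finish a nut and meringue mix

## Robot

A 7-joint arm with a two-finger parallel gripper is mounted at the origin on the work surface; the furniture and walls round the work are solid. World frame = base frame: x ahead of the robot, y to its left, z up, the work surface at z = 0. Lengths are in m, angles in rad, forces in N, time in s.
With the tool pointing down it reaches from about 0.4 to 0.85 m from the base axis. Payload 10.4 kg.
Tool frame: the origin (TCP) lies midway between the tips of the shut fingers; the grasp point (between the pads) lies 19 mm behind it (r.tcp_to_grasp is the z of the grasp point in the tool frame, in m); z points along the fingers, x is the direction in which the jaws open and shut, and the axes are right-handed (so a half turn about z gives the same grasp; the last joint's range is limited). The gripper opens to 87 mm and grips with 3 to 60 N. Pads are 19 mm wide; open, the fingers measure 117 mm over their backs; the gripper's body (75 mm by 190 mm) begins 51 mm behind the grasp point.
Start: joints at [-0.023, 0.332, -0.065, 1.46, 0.022, 1.35, -0.088], TCP at [0.625, 0, 0.223] pointing down, gripper open.
Joint ranges: [-2.6, 2.6], [-0.5, 2.12], [-1.47, 1.34], [0.16, 2.42], [-1.27, 4.41], [0.06, 2.06], [-2.6, 2.6]. Speed limits (rad/s): [2.22, 2.22, 2.79, 2.79, 3.14, 3.14, 3.14].

## Interface

Orientations are given as a unit quaternion [x, y, z, w].
In Python, from bench import r, camera, close_job gives the robot as it stands. The module is installed in compiled form; this text tells all that it offers.
- The arm moves only by the shell command python3 -m crank 'ROWS' [FORCE]. ROWS is JSON, a list of rows, each an object of numbers: "x", "y", "z": the shift along the tool's x, y, z scaled (see below); "ax", "ay", "az": the turn, a rotation vector about the tool's x, y, z scaled (see below); "claw": the closure, from -1 (fully open) to 1 (shut), so that 0 is half open. A call has exactly 5 rows; each row is the pose to reach, as a shift and turn from the pose commanded when the call began, along the tool's axes at that moment; what a row does not reach only later rows make up. The controller multiplies each number of a shift by 1 m and each number of a turn by 2 rad. A row lasts 1/12 s, in which the tool goes at most 41.7 mm and 7.16 degrees, less where a joint would pass 70% of its speed; a pose out of reach is approached as far as the arm can. A call with a number of a shift or a turn outside -1 to 1 is refused whole. A call with a gripper value outside its range is refused whole. The fingers move at their own pace and stop on an object; FORCE is the grip in N (left out, the last holds). Time passes only in rows, so rows that repeat a pose let the fingers close, or fill a call up. It gives the time, the measured TCP pose, the force and the opening at its end, in the units of the state.
- r.read_state(): the state, without advancing time (a new reading comes with each control period).
- camera(name): name is "scene" or "side" or "wrist"; returns a dict with "color" (480x640x3 uint8, blue, green, red), "fx", "fy", "cx", "cy" (pixels), "eye" and "orientation" of the camera in the world. Camera axes: x right, y down, z forward; pixel columns grow to the right and rows downward; lengths in m; the calibration is good to about 2 mm. A picture is of the moment at which its call begins. There is no depth.
- close_job(): hands the job in, once; it reports no verdict.
The state is a dict: "time": time; "joint_positions": joint angles; "joint_vel": joint speeds; "joint_torque": joint torques, N m; "ee_pos": TCP position; "eef_rot": TCP orientation; "ft_force": force on the tool from outside, world axes, zero at the start; "torque": the same for the moment, N m; "width": finger opening in m.
Only numpy, scipy, OpenCV 4.12 (cv2) and the standard library are available. Lean on these libraries where they do the work, as an engineer would, in place of code of your own. Each camera call takes 0.05 s, during which the arm holds its last target. There are 200 camera calls.

## Task

Finish the dry mix: put every brittle meringue from the wooden board into the pot with the hazelnuts, gripping each one lightly so that it does not crack, then gently sweep the standing wooden stirring stick through them in wide circles close to the pot's floor, at least two full rounds and until most of the nuts have been shifted, and stand it back upright in its dish. Then put the lid on the pot and push it down, without banging, until it is fully home on the rim. Keep all the mix in the pot and leave the other things on the table where they are.

Things in the scene. Friction and masses are not known exactly. Their poses are not given: they have to be found in the camera images.
- pot_floor (a point): centre of the inner floor of the mixing pot: a heavy white stoneware pot standing fast on the table, straight round wall, inside diameter 138 mm, outside 150 mm, floor 6 mm above the table, rim 62 mm above the table; axes parallel to the table, z up
- seal (a joint): grey rubber seal collar round the pot's rim (161 mm outside diameter). At 0 its top stands 5 mm above the rim; 0.005 = pushed down level with the rim, where it stays. It is stiff: it gives way at about 8 N of downward push and a lid's own weight does not move it
- lid_knob (a point): grip point on the lid's knob, on its axis, 32 mm above the plug's underside and 15 mm below the knob's top; knob 29 mm across, 34 mm tall. z up. With the lid on the pot this point is 93 mm above the table while the flange rests on the raised collar, 88 mm once pushed home onto the rim
- board: round wooden board, 144 mm across, 12 mm thick, fixed; origin at the centre of its underside
- rest_floor (a point): centre of the inner floor of the low white dish, fixed; the dish is 68 mm across and 10 mm tall, inside 50 mm across at the floor and 60 mm at the rim; floor 4 mm above the table
- stirrer_handle (a point): grip point on the axis of the loose wooden stirring stick, 125 mm above the bottom of its foot. Stick 150 mm tall, about 110 g, standing upright on a flat round foot (27 mm across, 21 mm at the very bottom, 12 mm tall, coning to a 15 mm rod); its top 55 mm is a square handle 20 x 20 mm, faces along this point's x and y; z up along the stick
- stirrer_foot (a point): centre of the underside of the stirring stick's foot
- meringue_1_mid (a point): meringue 1 of up to 4 (some may be absent): cream swirl, round, 28 mm across at the sides, 24 mm tall with a pointed top, 20 g; this point lies on its axis 10 mm above its flat base, z up through the point. Smooth (friction about 0.35). Brittle: it cracks if the contact forces on it, added up over all sides, pass 30 N; a light pinch of 3 to 8 N holds it
- meringue_2_mid (a point): meringue 2 of up to 4 (some may be absent): cream swirl, round, 28 mm across at the sides, 24 mm tall with a pointed top, 20 g; this point lies on its axis 10 mm above its flat base, z up through the point. Smooth (friction about 0.35). Brittle: it cracks if the contact forces on it, added up over all sides, pass 30 N; a light pinch of 3 to 8 N holds it
- meringue_3_mid (a point): meringue 3 of up to 4 (some may be absent): cream swirl, round, 28 mm across at the sides, 24 mm tall with a pointed top, 20 g; this point lies on its axis 10 mm above its flat base, z up through the point. Smooth (friction about 0.35). Brittle: it cracks if the contact forces on it, added up over all sides, pass 30 N; a light pinch of 3 to 8 N holds it
- meringue_4_mid (a point): meringue 4 of up to 4 (some may be absent): cream swirl, round, 28 mm across at the sides, 24 mm tall with a pointed top, 20 g; this point lies on its axis 10 mm above its flat base, z up through the point. Smooth (friction about 0.35). Brittle: it cracks if the contact forces on it, added up over all sides, pass 30 N; a light pinch of 3 to 8 N holds it
- nut_1: roasted hazelnut 1 of 6, brown ball 18 mm across lying on the pot's floor; origin at its centre
- nut_2: roasted hazelnut 2 of 6, brown ball 18 mm across lying on the pot's floor; origin at its centre
- nut_3: roasted hazelnut 3 of 6, brown ball 18 mm across lying on the pot's floor; origin at its centre
- nut_4: roasted hazelnut 4 of 6, brown ball 18 mm across lying on the pot's floor; origin at its centre
- nut_5: roasted hazelnut 5 of 6, brown ball 18 mm across lying on the pot's floor; origin at its centre
- nut_6: roasted hazelnut 6 of 6, brown ball 18 mm across lying on the pot's floor; origin at its centre
- wide_ring: bystander, leave alone: steel ring mould, 69 mm across, 32 mm tall; origin at the centre of its underside
- ring_mould: bystander, leave alone: steel ring mould, 55 mm across, 34 mm tall; origin at the centre of its underside
- shaker: bystander, leave alone: grey flour shaker, 72 mm across, 88 mm tall; origin at the centre of its underside
- lid: loose round wooden lid, 162 mm across, about 160 g, lying on its plug; origin at the centre of the plug's underside. From below: plug 6 mm thick (128 mm across, tapering to 118), flange 7 mm thick, knob. On the pot the plug goes inside the wall with about 5 mm clearance all round and the flange lies on collar and rim
- pot: the pot (see pot_floor) with its seal collar; origin at the centre of its underside. The lid must not be pressed on it with over 40 N

How it is judged:
By the outcome, as a careful person would: the job done as asked, in the order asked, and still so for the second after the job is handed in, with the robot touching nothing.
Of meringue_1, meringue_2, meringue_3, meringue_4 only 2 to 4 are there at a start; the rules pass over those that are not, and their reading is None.
At some moment in a run one of lid may be knocked a few centimetres aside while the robot is not near it.
It also fails if it takes over 210 s, if anything falls off the work surface, if the arm or the gripper's body presses on something with over 40 N, if the wrist force passes 120 N, or if a joint passes its speed limit or range.

## Working session

There is one attempt and no reset: what is moved stays moved. The work goes in short steps, Python scripts to look and compute and a shell command to move; the robot and the scene stay as the last step left them, time stands still between calls to the robot, and variables do not carry over. Pictures are saved under pics/ and viewed, about 12 in all and at most 16, crops included, and the job is handed in when it is done.

```bash
ls; mkdir -p pics
cat > h.py <<'E'
import numpy as np, cv2, json
from bench import r, camera
from scipy.spatial.transform import Rotation as R
def snap(name,fn):
    c=camera(name); cv2.imwrite('pics/'+fn+'.png',c['color'])
    json.dump({k:np.array(v).tolist() for k,v in c.items() if k!='color'},open('pics/'+fn+'.json','w'))
    return c
def load(fn): return json.load(open('pics/'+fn+'.json'))
def ray(c,u,v):
    d=R.from_quat(c['orientation']).apply([(u-c['cx'])/c['fx'],(v-c['cy'])/c['fy'],1.0])
    return np.array(c['eye']),d
def onz(c,u,v,z):
    e,d=ray(c,u,v); return e+d*(z-e[2])/d[2]
def tri(obs):
    A=np.zeros((3,3));b=np.zeros(3)
    for c,u,v in obs:
        e,d=ray(c,u,v); d=d/np.linalg.norm(d); P=np.eye(3)-np.outer(d,d); A+=P;b+=P@e
    return np.linalg.solve(A,b)
def proj(c,p):
    q=R.from_quat(c['orientation']).inv().apply(np.array(p)-c['eye'])
    return c['fx']*q[0]/q[2]+c['cx'], c['fy']*q[1]/q[2]+c['cy']
def off(p):  # world target -> tool-axis shift from present measured
    s=r.read_state(); return R.from_quat(s['eef_rot']).inv().apply(np.array(p)-s['ee_pos'])
E
python3 - <<'E'
from h import *
for n in('scene','side','wrist'):
    c=snap(n,n+'0'); print(n,{k:np.round(v,3).tolist() for k,v in load(n+'0').items()})
print(r.read_state(), r.tcp_to_grasp)
E
```

```text
pics
scene {'fx': 476.895, 'fy': 476.895, 'cx': 320.271, 'cy': 242.034, 'eye': [0.07, 0.309, 0.772], 'orientation': [-0.497, 0.794, -0.301, 0.178]}
side {'fx': 618.576, 'fy': 618.576, 'cx': 323.444, 'cy': 229.277, 'eye': [1.221, 0.765, 1.019], 'orientation': [0.329, 0.859, -0.363, -0.15]}
wrist {'fx': 352.999, 'fy': 352.999, 'cx': 318.709, 'cy': 236.338, 'eye': [0.625, 0.076, 0.384], 'orientation': [0.99, -0.0, -0.001, 0.141]}
{'time': 0.15, 'joint_positions': array([-0.02262029,  0.3327028 , -0.0646913 ,  1.4606792 ,  0.02160284,
        1.34987462, -0.08850302]), 'joint_vel': array([ 0.00160997, -0.00263652, -0.00015404, -0.00245788,  0.00040422,
        0.00076759, -0.00027428]), 'joint_torque': array([ 1.82067095e-03, -6.23630190e+01,  2.54254905e-02, -3.90143681e+01,
       -6.11935230e-02,  3.71907104e-02, -1.53469024e-06]), 'ee_pos': array([6.24747152e-01, 8.77064044e-06, 2.21984646e-01]), 'eef_rot': array([ 9.99999883e-01,  1.25632150e-05, -4.83861826e-04,  2.19571898e-05]), 'ft_force': array([ 0.57368318, -0.62123484,  0.16051823]), 'torque': array([ 0.02041438,  0.00145331, -0.01905613]), 'width': 0.08712839495262206} -0.0187
```

View pics/scene0.png

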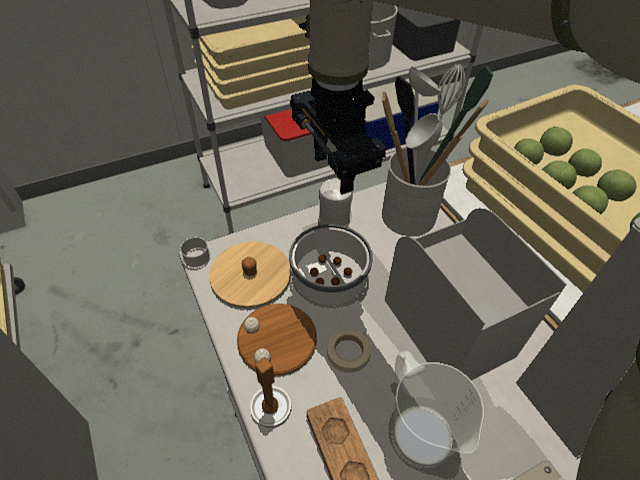

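View pics/side0.png

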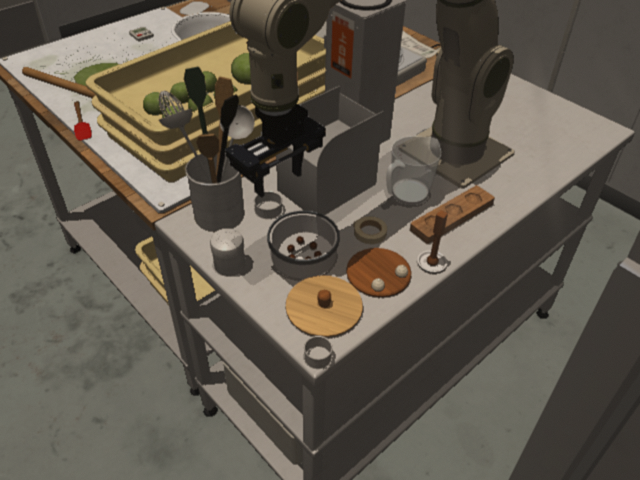

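The scene view shows the pot (330,260), lid (250,272; knob 249,266), board (277,338) with two meringues (252,325) and (262,355), stick (266,385) in its dish (271,407). In the side view these are at pot (303,240), lid (324,305), meringues (377,284) and (401,271), stick (436,240).

Run:
```python
from h import *
a=load('scene0');b=load('side0')
for n,p,q in [('knobtop',(249,261),(324,294)),('m1',(252,325),(377,285)),('m2',(262,355),(401,271)),('sticktop',(264,357),(441,212)),('dish',(271,407),(433,261)),('board',(277,339),(379,271)),('pot rim',(330,255),(303,238)),('shaker top',(334,190),(227,239)),('binFrontcorner',(404,240),(318,210)),('ring',(349,350),(370,230)),('ringmould',(195,246),(318,345))]:
    e=tri([(a,*p),(b,*q)]); print(n,e.round(3), np.linalg.norm(np.array(proj(a,e))-p).round(1))
```

```text
knobtop [0.648 0.166 0.043] 0.4
m1 [0.529 0.207 0.015] 0.4
m2 [0.462 0.214 0.019] 0.3
sticktop [0.384 0.232 0.16 ] 1.8
dish [0.376 0.234 0.006] 0.4
board [0.488 0.175 0.004] 0.4
pot rim [0.582 0.023 0.058] 0.9
shaker top [ 0.723 -0.06   0.082] 0.8
binFrontcorner [ 0.507 -0.054  0.093] 25.9
ring [0.411 0.069 0.006] 0.1
ringmould [0.738 0.248 0.035] 0.1
```

```bash
python3 -m crank '[{"x":-0.03,"y":-0.03,"claw":-1},{"x":-0.06,"y":-0.06,"claw":-1},{"x":-0.09,"y":-0.08,"claw":-1},{"x":-0.125,"y":-0.08,"claw":-1},{"x":-0.125,"y":-0.08,"claw":-1}]'
python3 - <<'E'
from h import *
snap('wrist','w1'); print(load('w1'))
E
```

```text
{'fx': 352.9986386502066, 'fy': 352.9986386502066, 'cx': 318.70907545458965, 'cy': 236.3379930557515, 'eye': [0.6246399134195506, 0.07611721902710308, 0.3840856212962094], 'orientation': [0.9900019666435437, -0.00046574247090039355, -0.0006208320106085854, 0.14105142216043487]}schema error: expected keys x, y, z, ax, ay, az, claw
```

View pics/wrist0.png

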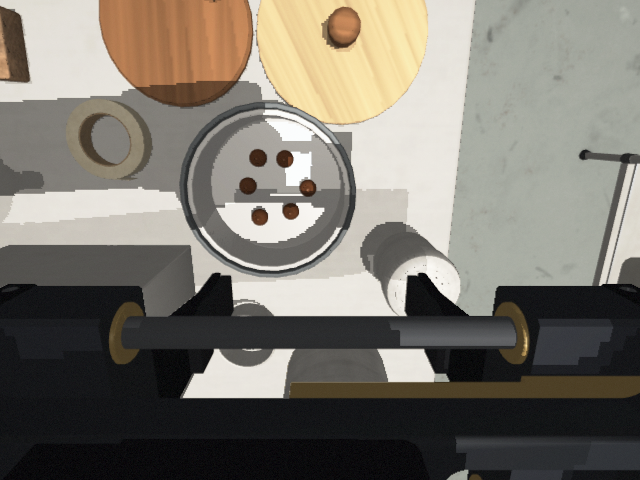

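View pics/w1.png

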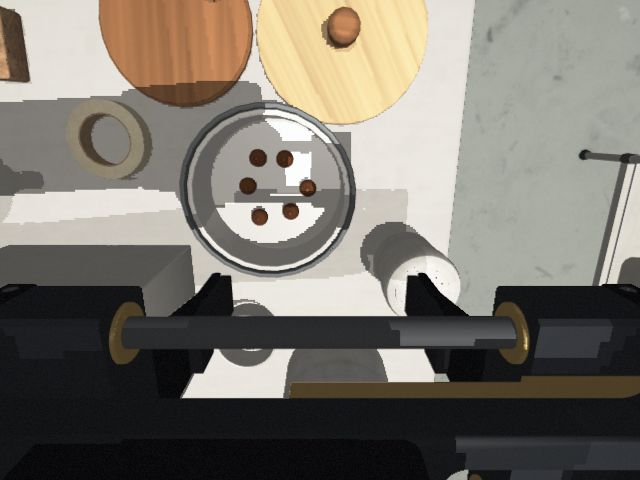

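All row keys are needed. The picture shows the pot centred at (270,187) with six nuts in a ring, the lid knob at (344,27), and the bin's corner at (190,248). Four views used.

```bash
python3 -m crank '[{"x":-0.03,"y":-0.03,"z":0,"ax":0,"ay":0,"az":0,"claw":-1},{"x":-0.06,"y":-0.05,"z":0,"ax":0,"ay":0,"az":0,"claw":-1},{"x":-0.09,"y":-0.07,"z":0,"ax":0,"ay":0,"az":0,"claw":-1},{"x":-0.125,"y":-0.08,"z":0,"ax":0,"ay":0,"az":0,"claw":-1},{"x":-0.125,"y":-0.08,"z":0,"ax":0,"ay":0,"az":0,"claw":-1}]'
python3 - <<'E'
from h import *
snap('wrist','w2'); print(r.read_state()['ee_pos'],load('w2')['eye'])
E
```

```text
time: 0.62
ee_pos: [0.4947, 0.0831, 0.2222]
eef_rot: [1.0, 0.003, -0.001, -0.0]
ft_force: [0.4, 1.1, 0.4]
width: 0.0871
[0.49752784 0.08150036 0.22271729] [0.49450621866945016, 0.15914868809245813, 0.38432149671796906]
```

View pics/w2.png

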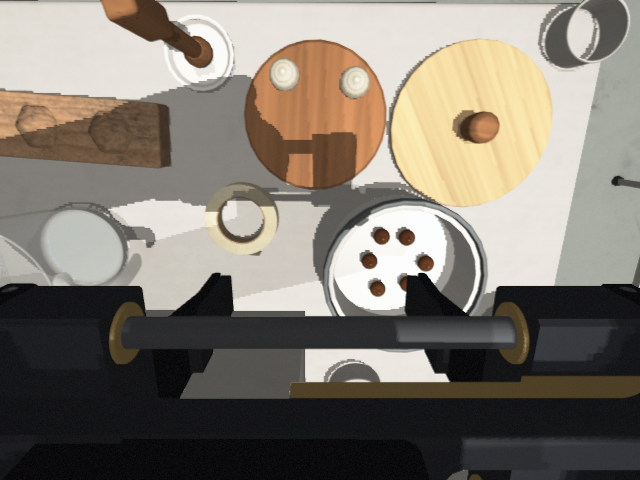

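Only two meringues, at (285,75) and (355,82); knob top (482,127), stick foot (203,52), pot rim about (405,275). The arm was still settling, so I take it again and measure by code.

```bash
cat > det.py <<'E'
from h import *
def mer(fn,c=None,guess=None):
    im=cv2.imread('pics/'+fn+'.png'); hsv=cv2.cvtColor(im,cv2.COLOR_BGR2HSV)
    return im,hsv
def blobs(m,amin,amax):
    n,l,s,ce=cv2.connectedComponentsWithStats(m.astype('uint8'))
    return [(ce[i].round(1).tolist(),s[i].tolist()) for i in range(1,n) if amin<s[i][4]<amax]
E
python3 - <<'E'
from det import *
snap('wrist','w3');c=load('w3'); print(r.read_state()['ee_pos'],c['eye'])
im,hsv=mer('w3')
b=im.astype(int)
print('mer',hsv[75,285],'board',hsv[60,320],'table',hsv[10,300],'lid',hsv[60,470],'knob',hsv[125,485],'nut',hsv[237,381],'dish',hsv[75,180])
x0=240
roi=np.zeros(im.shape[:2],bool); roi[45:185,250:382]=1
m=roi&(hsv[...,1]<90)&(hsv[...,2]>110)
for p,s in blobs(m,100,3000): print(p,s,onz(c,*p,0.024).round(4))
kn=np.zeros_like(roi);kn[100:150,450:510]=1
# compare predicted position of knob top, foot etc.
for n,p,z in [('knobtop',(485,127),.047),('foot',(203,52),.012),('boardL',(245,115),.012),('boardR',(386,115),.012),('lidL',(391,125),.013),('lidR',(553,125),.013),('potL',(324,272),.067),('potR',(487,272),.067),('potT',(405,200),.067)]: print(n,onz(c,*p,z).round(4))
E
```

```text
[0.49929306 0.08041327 0.22295461] [0.49706631597861317, 0.15762514206800488, 0.3848620186401715]
mer [ 22  24 241] board [ 13 139 174] table [ 18  11 228] lid [ 20  90 241] knob [ 13 138 199] nut [ 10 149 108] dish [ 20  10 234]
[259.0, 53.8] [250, 45, 31, 30, 392] [0.4416 0.2284 0.024 ]
[370.2, 59.8] [342, 45, 40, 56, 760] [0.5447 0.2236 0.024 ]
[280.1, 72.2] [266, 56, 30, 33, 770] [0.4606 0.2129 0.024 ]
[350.6, 79.8] [336, 64, 30, 33, 754] [0.5269 0.2064 0.024 ]
[368.3, 168.6] [335, 126, 47, 59, 922] [0.5471 0.1239 0.024 ]
[261.6, 174.1] [250, 150, 41, 35, 537] [0.4392 0.1181 0.024 ]
knobtop [0.649  0.1638 0.047 ]
foot [0.3863 0.2322 0.012 ]
boardL [0.4232 0.1754 0.012 ]
boardR [0.5642 0.1757 0.012 ]
lidL [0.5696 0.1661 0.013 ]
lidR [0.7324 0.1665 0.013 ]
potL [0.5024 0.0293 0.067 ]
potR [0.6599 0.0296 0.067 ]
potT [0.5757 0.0998 0.067 ]
```

Run:
```python
from det import *
c0=load('wrist0');c=load('w3')
print('bin corner',tri([(c0,190,248),(c,303,311)]), tri([(c0,190,248),(c,303,311),(load('scene0'),390,240)]))
print('bin on scene',[onz(load('scene0'),390,240,z).round(3) for z in (.05,.1,.15)])
im,hsv=mer('wrist0')
roi=np.zeros(im.shape[:2],bool); roi[135:235,215:330]=1
for p,s in blobs(roi&(hsv[...,1]>110)&(hsv[...,2]<160),60,600): print('nut',p,s[4],onz(c0,*p,.015).round(4))
print('rim L R T B',[onz(c0,*p,.067).round(4)[:2] for p in((180,187),(356,187),(268,100),(268,275))])
print('knob',onz(c0,346,24,.047), tri([(c0,346,24),(c,485,125)]))
```

```text
bin corner [ 0.47817785 -0.04782137  0.00262503] [ 0.50345714 -0.01974612  0.12084588]
bin on scene [array([ 0.572, -0.109,  0.05 ]), array([ 0.537, -0.08 ,  0.1  ]), array([ 0.503, -0.052,  0.15 ])]
nut [257.6, 157.5] 213 [0.5616 0.0528 0.015 ]
nut [284.6, 158.5] 206 [0.5892 0.0518 0.015 ]
nut [247.6, 185.3] 202 [0.5498 0.0244 0.015 ]
nut [307.7, 187.6] 197 [0.6126 0.0219 0.015 ]
nut [290.5, 210.8] 188 [ 0.594  -0.0028  0.015 ]
nut [259.4, 216.5] 191 [ 0.5605 -0.009   0.015 ]
rim L R T B [array([0.4994, 0.0302]), array([0.6577, 0.0301]), array([0.5816, 0.1033]), array([ 0.5751, -0.0549])]
knob [0.64736202 0.16517728 0.047     ] [0.64748987 0.16506197 0.04914771]
```

```bash
python3 -m crank '[{"x":0.01,"y":-0.03,"z":0.02,"ax":0,"ay":0,"az":0,"claw":0},{"x":0.02,"y":-0.06,"z":0.05,"ax":0,"ay":0,"az":0,"claw":0},{"x":0.028,"y":-0.09,"z":0.08,"ax":0,"ay":0,"az":0,"claw":0},{"x":0.028,"y":-0.126,"z":0.10,"ax":0,"ay":0,"az":0,"claw":0},{"x":0.028,"y":-0.126,"z":0.12,"ax":0,"ay":0,"az":0,"claw":0}]' 5; python3 -m crank '[{"x":0,"y":0,"z":0.02,"ax":0,"ay":0,"az":0,"claw":0},{"x":0,"y":0,"z":0.03,"ax":0,"ay":0,"az":0,"claw":0},{"x":0,"y":0,"z":0.04,"ax":0,"ay":0,"az":0,"claw":0},{"x":0,"y":0,"z":0.043,"ax":0,"ay":0,"az":0,"claw":0},{"x":0,"y":0,"z":0.043,"ax":0,"ay":0,"az":0,"claw":0}]' 5;  python3 - <<'E'
from h import *
snap('wrist','w4');snap('wrist','w4'); s=snap('scene','s4');d=snap('side','d4')
print(r.read_state()['ee_pos'],r.read_state()['width'])
w=cv2.imread('pics/w4.png')[200:400,150:490]
a=cv2.resize(s['color'][250:400,200:340],None,fx=2.5,fy=2.5);b=cv2.resize(d['color'][220:340,310:450],None,fx=2.5,fy=2.5)
o=np.zeros((600,800,3),np.uint8);o[:375,:350]=a;o[:300,400:750]=b;o[385:585,:340]=w;cv2.imwrite('pics/m4.png',o)
E
```

```text
time: 1.13
ee_pos: [0.5278, 0.2128, 0.1008]
eef_rot: [1.0, 0.003, -0.0, -0.002]
ft_force: [-0.4, 0.9, -0.2]
width: 0.0615
time: 1.55
ee_pos: [0.5285, 0.2053, 0.0594]
eef_rot: [1.0, -0.001, -0.0, 0.0]
ft_force: [0.5, 0.8, 0.3]
width: 0.0439
[0.52882341 0.20608629 0.06074794] 0.0434897047232683
```

View pics/m4.png

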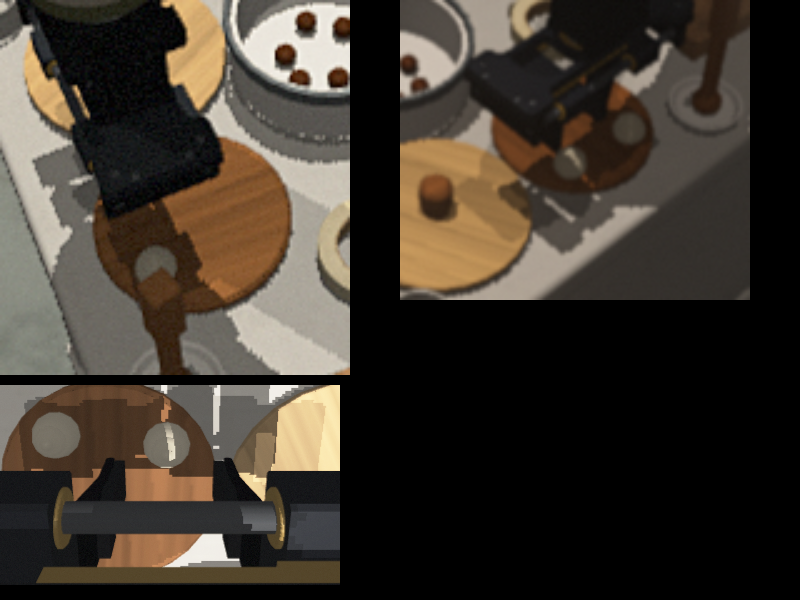

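The wrist crop shows the meringue at image pixel (317,260), centred between the fingers.

Run:
```python
from h import *
c=load('w4');print(onz(c,317,260,.024),onz(c,206,250,.024), off([.527,.2065,.0145]))
print(tri([(c,317,260),(load('w3'),350.6,79.8)]),tri([(c,206,250),(load('w3'),280.1,72.2)]))
```

```text
[0.52741012 0.20936963 0.024     ] [0.46177316 0.21581212 0.024     ] [-0.00191071 -0.00038133  0.04624469]
[0.52740249 0.2072315  0.01814963] [0.45993486 0.2138203  0.01815691]
```

```bash
python3 -m crank '[{"x":-0.001,"y":-0.002,"z":0.015,"ax":0,"ay":0,"az":0,"claw":0},{"x":-0.001,"y":-0.002,"z":0.03,"ax":0,"ay":0,"az":0,"claw":0},{"x":-0.001,"y":-0.002,"z":0.04,"ax":0,"ay":0,"az":0,"claw":0},{"x":-0.001,"y":-0.002,"z":0.045,"ax":0,"ay":0,"az":0,"claw":0},{"x":-0.001,"y":-0.002,"z":0.045,"ax":0,"ay":0,"az":0,"claw":0}]' 5; python3 -m crank '[{"x":0,"y":0,"z":0,"ax":0,"ay":0,"az":0,"claw":0.1},{"x":0,"y":0,"z":0,"ax":0,"ay":0,"az":0,"claw":0.2},{"x":0,"y":0,"z":0,"ax":0,"ay":0,"az":0,"claw":0.3},{"x":0,"y":0,"z":0,"ax":0,"ay":0,"az":0,"claw":0.4},{"x":0,"y":0,"z":0,"ax":0,"ay":0,"az":0,"claw":0.5}]' 5;python3 -m crank '[{"x":0,"y":0,"z":0,"ax":0,"ay":0,"az":0,"claw":0.7},{"x":0,"y":0,"z":0,"ax":0,"ay":0,"az":0,"claw":1},{"x":0,"y":0,"z":0,"ax":0,"ay":0,"az":0,"claw":1},{"x":0,"y":0,"z":0,"ax":0,"ay":0,"az":0,"claw":1},{"x":0,"y":0,"z":0,"ax":0,"ay":0,"az":0,"claw":1}]' 5
```

```text
time: 2.17
ee_pos: [0.5266, 0.2077, 0.0139]
eef_rot: [1.0, -0.0, -0.001, 0.0]
ft_force: [-0.3, 0.2, -0.1]
width: 0.0434
time: 2.58
ee_pos: [0.5274, 0.2082, 0.0151]
eef_rot: [1.0, -0.0, 0.0, -0.0]
ft_force: [0.3, -1.2, 2.4]
width: 0.0273
time: 3.0
ee_pos: [0.5274, 0.2081, 0.015]
eef_rot: [1.0, -0.0, 0.0, -0.0]
ft_force: [-0.9, -0.5, 5.9]
width: 0.0272
```

```bash
python3 -m crank '[{"x":0,"y":0,"z":-0.01,"ax":0,"ay":0,"az":0,"claw":1},{"x":0,"y":0,"z":-0.025,"ax":0,"ay":0,"az":0,"claw":1},{"x":0,"y":0,"z":-0.05,"ax":0,"ay":0,"az":0,"claw":1},{"x":0,"y":0,"z":-0.075,"ax":0,"ay":0,"az":0,"claw":1},{"x":0,"y":0,"z":-0.095,"ax":0,"ay":0,"az":0,"claw":1}]' 5; python3 -m crank '[{"x":0.005,"y":0.02,"z":0,"ax":0,"ay":0,"az":0,"claw":1},{"x":0.02,"y":0.05,"z":0,"ax":0,"ay":0,"az":0,"claw":1},{"x":0.035,"y":0.085,"z":0,"ax":0,"ay":0,"az":0,"claw":1},{"x":0.045,"y":0.115,"z":0,"ax":0,"ay":0,"az":0,"claw":1},{"x":0.049,"y":0.137,"z":0,"ax":0,"ay":0,"az":0,"claw":1}]' 5
python3 - <<'E'
from h import *
for i in range(3): c=snap('side','d5')
s=r.read_state();print(s['ee_pos'],s['width'],off([.576,.071,.028]))
E
```

```text
time: 3.42
ee_pos: [0.5271, 0.2081, 0.1117]
eef_rot: [1.0, 0.0, 0.0, -0.0]
ft_force: [0.8, -0.5, 0.2]
width: 0.0276
time: 3.83
ee_pos: [0.5769, 0.0673, 0.1099]
eef_rot: [1.0, -0.001, 0.0, 0.001]
ft_force: [0.5, -0.8, 0.5]
width: 0.0273
[0.5761772  0.06862938 0.10977005] 0.027368889971556176 [-0.0001692  -0.00242256  0.08176855]
```

```bash
python3 -m crank '[{"x":0,"y":0,"z":0.02,"ax":0,"ay":0,"az":0,"claw":1},{"x":0,"y":0,"z":0.045,"ax":0,"ay":0,"az":0,"claw":1},{"x":0,"y":0,"z":0.065,"ax":0,"ay":0,"az":0,"claw":1},{"x":0,"y":0,"z":0.078,"ax":0,"ay":0,"az":0,"claw":1},{"x":0,"y":0,"z":0.084,"ax":0,"ay":0,"az":0,"claw":1}]' 5; python3 -m crank '[{"x":0,"y":0,"z":0,"ax":0,"ay":0,"az":0,"claw":0.4},{"x":0,"y":0,"z":0,"ax":0,"ay":0,"az":0,"claw":0.3},{"x":0,"y":0,"z":0,"ax":0,"ay":0,"az":0,"claw":0.25},{"x":0,"y":0,"z":0,"ax":0,"ay":0,"az":0,"claw":0.25},{"x":0,"y":0,"z":0,"ax":0,"ay":0,"az":0,"claw":0.25}]' 5;python3 -m crank '[{"x":0,"y":0,"z":-0.02,"ax":0,"ay":0,"az":0.03,"claw":0.25},{"x":0,"y":0,"z":-0.06,"ax":0,"ay":0,"az":0.06,"claw":0.25},{"x":-0.02,"y":-0.01,"z":-0.10,"ax":0,"ay":0,"az":0.12,"claw":0},{"x":-0.045,"y":-0.03,"z":-0.14,"ax":0,"ay":0,"az":0.18,"claw":0},{"x":-0.07,"y":-0.05,"z":-0.17,"ax":0,"ay":0,"az":0.24,"claw":0}]' 5
python3 - <<'E'
from h import *
c=snap('wrist','w6');s=r.read_state();print(s['ee_pos'],s['eef_rot'],s['joint_positions'])
E
```

```text
time: 4.4
ee_pos: [0.5746, 0.0722, 0.0238]
eef_rot: [1.0, 0.001, -0.001, -0.0]
ft_force: [-0.2, -1.1, -1.2]
width: 0.0273
time: 4.82
ee_pos: [0.5767, 0.0712, 0.0265]
eef_rot: [1.0, -0.0, 0.001, -0.0]
ft_force: [-0.3, -0.5, 0.2]
width: 0.0325
time: 5.23
ee_pos: [0.5147, 0.1137, 0.1871]
eef_rot: [0.97, -0.242, 0.001, -0.001]
ft_force: [0.4, 1.5, 0.3]
width: 0.0415
[0.51305694 0.11983997 0.19308512] [ 0.96949101 -0.24508706  0.0031882  -0.00305928] [-0.20698557  0.1350271  -0.11750158  1.7637258   0.01491248  1.23512152
 -0.82343431]
```

View pics/w6.png

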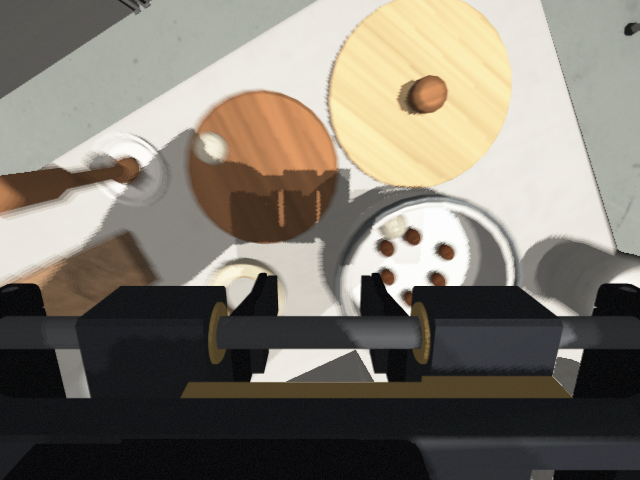

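Run:
```python
from h import *
print(off([.4605,.2135,.11]))
```

```text
[-0.09114184 -0.05680865  0.08308737]
```

```bash
python3 -m crank '[{"x":-0.02,"y":-0.015,"z":0,"ax":0,"ay":0,"az":0.06,"claw":0},{"x":-0.04,"y":-0.03,"z":0.02,"ax":0,"ay":0,"az":0.12,"claw":0},{"x":-0.06,"y":-0.045,"z":0.04,"ax":0,"ay":0,"az":0.18,"claw":0},{"x":-0.08,"y":-0.055,"z":0.06,"ax":0,"ay":0,"az":0.24,"claw":0},{"x":-0.091,"y":-0.057,"z":0.075,"ax":0,"ay":0,"az":0.30,"claw":0}]' 5; python3 -m crank '[{"x":0,"y":0,"z":0,"ax":0,"ay":0,"az":0.06,"claw":0},{"x":0,"y":0,"z":0,"ax":0,"ay":0,"az":0.12,"claw":0},{"x":0,"y":0,"z":0,"ax":0,"ay":0,"az":0.18,"claw":0},{"x":0,"y":0,"z":0,"ax":0,"ay":0,"az":0.235,"claw":0},{"x":0,"y":0,"z":0,"ax":0,"ay":0,"az":0.235,"claw":0}]' 5
python3 - <<'E'
from det import *
for i in range(3):c=snap('wrist','w7')
s=r.read_state();print(s['ee_pos'],R.from_quat(s['eef_rot']).as_matrix().round(3).tolist(),s['joint_positions'][6])
print(proj(c,[.4605,.2135,.03]),off([.4605,.2135,.06]))
im,hsv=mer('w7');g=cv2.cvtColor(im,cv2.COLOR_BGR2GRAY)
u,v=map(int,proj(c,[.4605,.2135,.03]))
roi=np.zeros(im.shape[:2],bool); roi[max(0,v-35):v+35,u-45:u+45]=1
for p,q in blobs(roi&(hsv[...,1]<70),100,4000): print(p,q,onz(c,*p,.024).round(4))
cv2.imwrite('pics/c7.png',im[:340])
E
```

```text
time: 5.7
ee_pos: [0.4585, 0.2096, 0.1085]
eef_rot: [0.857, -0.515, -0.0, -0.0]
ft_force: [0.4, 0.9, -0.4]
width: 0.0435
time: 6.12
ee_pos: [0.4604, 0.2068, 0.1098]
eef_rot: [0.713, -0.701, 0.0, -0.0]
ft_force: [1.0, 0.6, 0.0]
width: 0.0438
[0.46041238 0.20681883 0.10967003] [[0.025, -1.0, 0.001], [-1.0, -0.025, 0.0], [-0.0, -0.001, -1.0]] -2.077720382584134
(np.float64(308.7835558450325), np.float64(244.1407323577568)) [-0.00666492 -0.00022558  0.04967178]
[277.6, 255.9] [263, 209, 54, 70, 1499] [0.4489 0.2367 0.024 ]
[308.8, 240.3] [290, 222, 38, 38, 1098] [0.4616 0.2137 0.024 ]
```

```bash
python3 -m crank '[{"x":-0.007,"y":0,"z":0.02,"ax":0,"ay":0,"az":0,"claw":0},{"x":-0.007,"y":0,"z":0.045,"ax":0,"ay":0,"az":0,"claw":0},{"x":-0.007,"y":0,"z":0.07,"ax":0,"ay":0,"az":0,"claw":0},{"x":-0.007,"y":0,"z":0.087,"ax":0,"ay":0,"az":0,"claw":0},{"x":-0.007,"y":0,"z":0.094,"ax":0,"ay":0,"az":0,"claw":0}]' 5; python3 -m crank '[{"x":0,"y":0,"z":0,"ax":0,"ay":0,"az":0,"claw":0},{"x":0,"y":0,"z":0,"ax":0,"ay":0,"az":0,"claw":0.2},{"x":0,"y":0,"z":0,"ax":0,"ay":0,"az":0,"claw":0.3},{"x":0,"y":0,"z":0,"ax":0,"ay":0,"az":0,"claw":0.4},{"x":0,"y":0,"z":0,"ax":0,"ay":0,"az":0,"claw":0.6}]' 5;python3 -m crank '[{"x":0,"y":0,"z":0,"ax":0,"ay":0,"az":0,"claw":1},{"x":0,"y":0,"z":0,"ax":0,"ay":0,"az":0,"claw":1},{"x":0,"y":0,"z":0,"ax":0,"ay":0,"az":0,"claw":1},{"x":0,"y":0,"z":-0.01,"ax":0,"ay":0,"az":0,"claw":1},{"x":0,"y":0,"z":-0.03,"ax":0,"ay":0,"az":0,"claw":1}]' 5
python3 -c "
from h import *
print(off([.580,.023,.12]))"
```

```text
time: 6.68
ee_pos: [0.4588, 0.213, 0.0131]
eef_rot: [0.715, -0.699, -0.001, 0.002]
ft_force: [-0.2, 0.4, -0.2]
width: 0.0436
time: 7.1
ee_pos: [0.4609, 0.214, 0.0164]
eef_rot: [0.714, -0.7, 0.0, -0.001]
ft_force: [0.4, -0.3, 2.6]
width: 0.0275
time: 7.52
ee_pos: [0.4586, 0.2129, 0.0443]
eef_rot: [0.714, -0.7, -0.001, 0.002]
ft_force: [-0.3, 0.3, -0.2]
width: 0.0274
[ 0.19253409 -0.11713814 -0.07576663]
```

```bash
python3 -m crank '[{"x":0.01,"y":-0.005,"z":-0.03,"ax":0,"ay":0,"az":0,"claw":1},{"x":0.035,"y":-0.02,"z":-0.055,"ax":0,"ay":0,"az":0,"claw":1},{"x":0.065,"y":-0.04,"z":-0.075,"ax":0,"ay":0,"az":0,"claw":1},{"x":0.10,"y":-0.06,"z":-0.075,"ax":0,"ay":0,"az":0,"claw":1},{"x":0.13,"y":-0.08,"z":-0.075,"ax":0,"ay":0,"az":0,"claw":1}]' 5; python3 -m crank '[{"x":0.02,"y":-0.01,"z":0,"ax":0,"ay":0,"az":0,"claw":1},{"x":0.04,"y":-0.02,"z":0,"ax":0,"ay":0,"az":0,"claw":1},{"x":0.055,"y":-0.03,"z":0,"ax":0,"ay":0,"az":0,"claw":1},{"x":0.067,"y":-0.037,"z":0,"ax":0,"ay":0,"az":0,"claw":1},{"x":0.067,"y":-0.037,"z":0,"ax":0,"ay":0,"az":0,"claw":1}]' 5
python3 - <<'E'
from h import *
for i in range(2):s4=snap('scene','s8')
d=snap('side','d8')
s=r.read_state();print(s['ee_pos'],s['width'],off([.580,.018,.026]))
a=load('scene0');b=load('side0')
for q in [(318,150),(276,160),(318,205)]: print(q,tri([(a,400,236),(b,*q)]))
o=np.zeros((600,800,3),np.uint8)
o[:400,:400]=cv2.resize(s4['color'][150:350,220:420],None,fx=2,fy=2);o[:400,400:]=cv2.resize(d['color'][90:290,200:400],None,fx=2,fy=2)
cv2.imwrite('pics/m8.png',o[:400])
E
```

```text
time: 7.93
ee_pos: [0.5444, 0.0835, 0.123]
eef_rot: [0.714, -0.7, 0.001, -0.001]
ft_force: [0.2, -0.3, -1.2]
width: 0.0273
time: 8.35
ee_pos: [0.5821, 0.0161, 0.1208]
eef_rot: [0.713, -0.701, 0.001, 0.0]
ft_force: [-0.6, -0.9, -0.2]
width: 0.0273
[0.58080504 0.0203809  0.12049548] 0.027145739206414863 [0.00242796 0.00082766 0.09449409]
(318, 150) [ 0.47104677 -0.04705178  0.19977261]
(276, 160) [ 0.52470252 -0.10680447  0.14356682]
(318, 205) [ 0.50891852 -0.04758745  0.10906564]
```

View pics/m8.png

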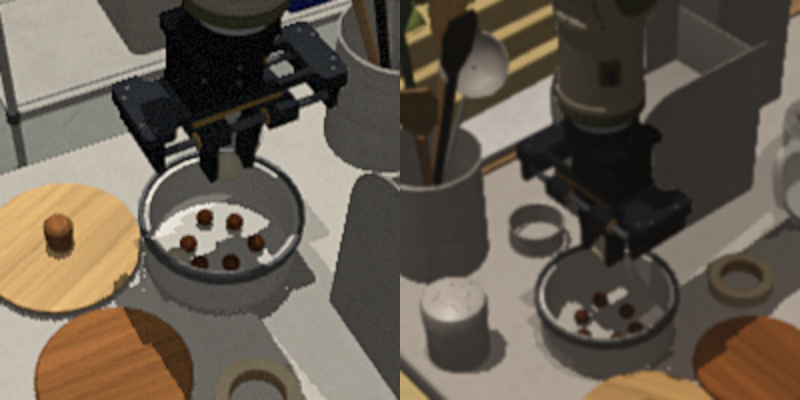

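The meringue is held over the pot; the body is clear of the bin. Lowering.

```bash
python3 -m crank '[{"x":0.002,"y":0.001,"z":0.025,"ax":0,"ay":0,"az":0,"claw":1},{"x":0.002,"y":0.001,"z":0.05,"ax":0,"ay":0,"az":0,"claw":1},{"x":0.002,"y":0.001,"z":0.075,"ax":0,"ay":0,"az":0,"claw":1},{"x":0.002,"y":0.001,"z":0.09,"ax":0,"ay":0,"az":0,"claw":1},{"x":0.002,"y":0.001,"z":0.095,"ax":0,"ay":0,"az":0,"claw":1}]' 5; python3 -m crank '[{"x":0,"y":0,"z":0,"ax":0,"ay":0,"az":0,"claw":0.4},{"x":0,"y":0,"z":0,"ax":0,"ay":0,"az":0,"claw":0.3},{"x":0,"y":0,"z":0,"ax":0,"ay":0,"az":0,"claw":0.22},{"x":0,"y":0,"z":0,"ax":0,"ay":0,"az":0,"claw":0.22},{"x":0,"y":0,"z":0,"ax":0,"ay":0,"az":0,"claw":0.22}]' 5;python3 -m crank '[{"x":0,"y":0,"z":-0.03,"ax":0,"ay":0,"az":0,"claw":0.22},{"x":0,"y":0,"z":-0.07,"ax":0,"ay":0,"az":0,"claw":0.22},{"x":-0.02,"y":0.02,"z":-0.11,"ax":0,"ay":0,"az":0,"claw":-1},{"x":-0.05,"y":0.06,"z":-0.15,"ax":0,"ay":0,"az":0,"claw":-1},{"x":-0.09,"y":0.09,"z":-0.19,"ax":0,"ay":0,"az":0,"claw":-1}]' 5; python3 -m crank '[{"x":-0.03,"y":0.03,"z":-0.02,"ax":0,"ay":0,"az":0,"claw":-1},{"x":-0.05,"y":0.06,"z":-0.04,"ax":0,"ay":0,"az":0,"claw":-1},{"x":-0.05,"y":0.10,"z":-0.06,"ax":0,"ay":0,"az":0,"claw":-1},{"x":-0.05,"y":0.12,"z":-0.06,"ax":0,"ay":0,"az":0,"claw":-1},{"x":-0.05,"y":0.12,"z":-0.06,"ax":0,"ay":0,"az":0,"claw":-1}]' 5;python3 - <<'E'
from h import *
for i in range(3): c=snap('wrist','w9')
s=r.read_state();print(s['ee_pos'],s['eef_rot'],s['width'])
E
```

```text
time: 8.92
ee_pos: [0.578, 0.0188, 0.0228]
eef_rot: [0.715, -0.699, -0.002, 0.001]
ft_force: [-0.3, -0.0, -0.5]
width: 0.0274
time: 9.33
ee_pos: [0.5809, 0.0173, 0.0265]
eef_rot: [0.714, -0.7, 0.001, -0.001]
ft_force: [-0.7, 0.6, -1.0]
width: 0.0335
time: 9.75
ee_pos: [0.5148, 0.0756, 0.1851]
eef_rot: [0.714, -0.701, 0.001, -0.001]
ft_force: [0.9, 0.8, 0.2]
width: 0.0465
time: 10.17
ee_pos: [0.3915, 0.1247, 0.2452]
eef_rot: [0.715, -0.699, 0.001, -0.002]
ft_force: [1.7, 0.6, 0.7]
width: 0.0793
[0.39478939 0.12355927 0.2433053 ] [ 7.14336060e-01 -6.99802328e-01  4.43301032e-04 -7.05935777e-04] 0.08519881675552633
```

View pics/w9.png

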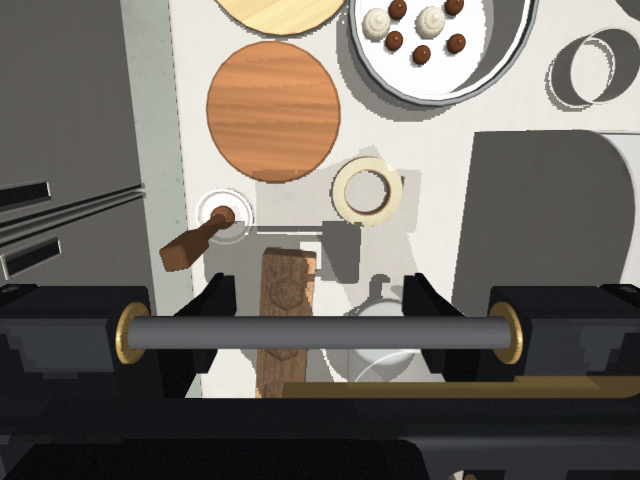

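Both meringues sit in the pot among the nuts, (376,22) and (430,20); the board is bare. Stick foot (223,215), handle top about (178,257). Fit a stick model to its silhouette for position and yaw.

```bash
cat > fit.py <<'E'
from det import *
from scipy.optimize import minimize
def sil(c,x,y,yaw,shape,zb=.004,s=4):
    t=np.linspace(0,2*np.pi,24,endpoint=False)
    ring=lambda rad,z:np.c_[x+rad*np.cos(t),y+rad*np.sin(t),0*t+zb+z]
    sq=lambda z:np.array([[x+.01414*np.cos(yaw+a),y+.01414*np.sin(yaw+a),zb+z] for a in np.pi/4+np.arange(4)*np.pi/2])
    parts=[np.r_[ring(.0105,0),ring(.0135,.003)],np.r_[ring(.0135,.003),ring(.0075,.012)],np.r_[ring(.0075,.012),ring(.0075,.095)],np.r_[sq(.095),sq(.15)]]
    m=np.zeros(shape,np.uint8)
    for P in parts:
        uv=np.array([proj(c,p) for p in P]); h=cv2.convexHull((uv*16).astype(np.int32)); cv2.fillConvexPoly(m,h,1,shift=4)
    return m
def fit(fn,roi,hsvmask,x0,y0):
    c=load(fn);im,hsv=mer(fn);m=np.zeros(im.shape[:2],np.uint8);a,b,e,f=roi
    m[a:b,e:f]=hsvmask(hsv)[a:b,e:f]
    def cost(q,yaw):
        s=sil(c,q[0],q[1],yaw,m.shape)[a:b,e:f];mm=m[a:b,e:f];return 1-(s&mm).sum()/(s|mm).sum()
    res=[]
    for d in range(0,90,6):
        o=minimize(cost,[x0,y0],args=(np.radians(d),),method='Nelder-Mead',options=dict(initial_simplex=[[x0,y0],[x0+.006,y0],[x0,y0+.006]],maxiter=60))
        res.append((round(o.fun,4),d,o.x.round(4).tolist()))
    return sorted(res),m
E
python3 - <<'E'
from fit import *
c=load('w9')
res,m=fit('w9',(195,280,140,250),lambda h:((h[...,1]>95)&(h[...,2]<200)).astype('uint8'),.386,.233)
print(m.sum());[print(k) for k in res[:8]]
im=cv2.imread('pics/w9.png')
b=res[0];s=sil(c,*b[2],np.radians(b[1]),m.shape)
o=im.copy();cs,_=cv2.findContours(s,cv2.RETR_EXTERNAL,cv2.CHAIN_APPROX_NONE);
cr=lambda q:cv2.resize(q[180:290,130:260],None,fx=3,fy=3,interpolation=cv2.INTER_CUBIC)
cv2.drawContours(o,cs,-1,(0,255,0),1)
cv2.imwrite('pics/c9.png',np.hstack([cr(im),cr(o)]))
E
```

```text
1933
(np.float64(0.1333), 30, [0.3771, 0.2347])
(np.float64(0.1446), 36, [0.3779, 0.2335])
(np.float64(0.1546), 48, [0.3761, 0.234])
(np.float64(0.1565), 24, [0.3775, 0.2337])
(np.float64(0.1596), 54, [0.3762, 0.2347])
(np.float64(0.1603), 42, [0.3765, 0.2334])
(np.float64(0.1714), 18, [0.3778, 0.2333])
(np.float64(0.1725), 60, [0.3758, 0.2344])
```

View pics/c9.png

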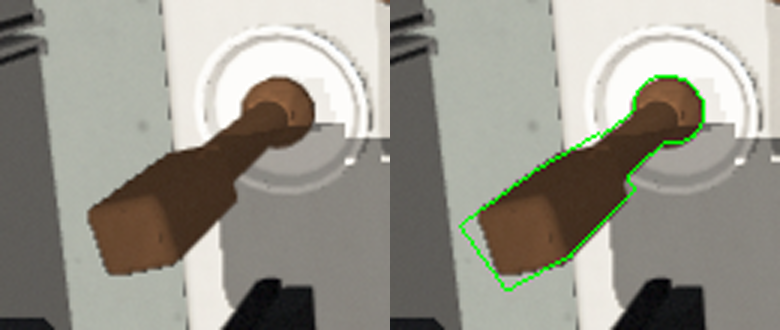

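The crop shows the handle's top face with corners at image (159,250), (182,245), (189,268), (166,271), and the foot centred at (223,216).

Run:
```python
from h import *
c=load('w9');cor=[(159.3,250),(181.7,245),(189.3,268.3),(166,271)]
print(c['eye'])
for z in(.15,.154):
    P=np.array([onz(c,*p,z)[:2] for p in cor]);print(z,P.mean(0).round(4))
    for i in range(4):
        d=P[(i+1)%4]-P[i];print('  edge',np.linalg.norm(d).round(4),(np.degrees(np.arctan2(d[1],d[0]))%90).round(1))
print('foot',onz(c,223,216,.009))
print('dish',onz(c,225,217,.012))
print('scene/side top',tri([(load('scene0'),264,355),(load('side0'),441,211)]), tri([(c,174,258.7),(load('side0'),441,211)]), tri([(c,174,258.7),(load('side0'),441,211),(load('scene0'),264,355)]))
```

```text
[0.47060956260209985, 0.12444468197383816, 0.40619909349005123]
0.15 [0.3763 0.2345]
  edge 0.018 14.0
  edge 0.0194 12.7
  edge 0.0185 8.2
  edge 0.0175 11.2
0.154 [0.3777 0.2327]
  edge 0.0177 14.0
  edge 0.0191 12.7
  edge 0.0182 8.2
  edge 0.0172 11.2
foot [0.37782685 0.23368777 0.009     ]
dish [0.37740105 0.23063661 0.012     ]
scene/side top [0.38471222 0.23206336 0.16342056] [0.37891665 0.23137699 0.15745997] [0.38302771 0.23078192 0.16280016]
```

Run:
```python
from h import *
a=load('wrist0');b=load('w3');c=load('w9');s=load('scene0');d=load('side0')
print(tri([(a,190,247),(c,475,133)]),tri([(b,304,312),(c,475,133)]),tri([(a,190,247),(c,475,133),(b,304,312)]))
for z in (0,.05,.1,.15): print(z,[onz(q,*p,z)[:2].round(3).tolist() for q,p in((a,(190,247)),(b,(304,312)),(c,(475,133)),(s,(400,236)),(s,(385,287)))])
print('stick hover',off([.3775,.2335,.18]))
```

```text
[ 0.47536909 -0.0491663  -0.00400834] [ 0.4775297  -0.04809763  0.0007639 ] [ 0.47753889 -0.04756976  0.00185634]
0 [[0.477, -0.048], [0.48, -0.05], [0.475, -0.047], [0.607, -0.164], [0.505, -0.064]]
0.05 [[0.496, -0.032], [0.482, -0.023], [0.475, -0.026], [0.572, -0.134], [0.477, -0.039]]
0.1 [[0.515, -0.016], [0.484, 0.004], [0.474, -0.005], [0.538, -0.103], [0.448, -0.015]]
0.15 [[0.535, 0.0], [0.486, 0.031], [0.474, 0.016], [0.503, -0.072], [0.42, 0.009]]
stick hover [-0.11025039  0.0151293   0.06331984]
```

Run:
```python
from h import *
s=load('scene0');d=load('side0');c=load('w9')
print('crock rim',tri([(s,417,168),(d,215,170)]),'crock base',tri([(s,414,222),(d,217,215)]))
print('crock rim left edge scene at z.13',onz(s,388,165,.13),onz(s,450,170,.13),onz(d,243,170,.13),onz(d,189,165,.13))
print('spoon',tri([(s,424,130),(d,240,122)]),'dark spat low/left',tri([(s,404,95),(d,230,110)]),'brown stick',tri([(s,386,97),(d,212,118)]), tri([(s,386,97),(d,226,85)]))
```

```text
crock rim [ 0.64636284 -0.2042511   0.14634708] crock base [ 0.64116044 -0.22775996 -0.01410929]
crock rim left edge scene at z.13 [ 0.69597533 -0.16924727  0.13      ] [ 0.62771425 -0.27747436  0.13      ] [ 0.58748855 -0.17889582  0.13      ] [ 0.67040376 -0.27567     0.13      ]
spoon [ 0.5997621  -0.15836688  0.28045979] dark spat low/left [ 0.63680657 -0.13327118  0.3357511 ] brown stick [ 0.67524952 -0.13175436  0.32211501] [ 0.63604319 -0.11358808  0.36933139]
```

```bash
python3 -m crank '[{"x":-0.03,"y":0.004,"z":0.01,"ax":0,"ay":0,"az":-0.03,"claw":-1},{"x":-0.06,"y":0.008,"z":0.02,"ax":0,"ay":0,"az":-0.06,"claw":-1},{"x":-0.09,"y":0.012,"z":0.03,"ax":0,"ay":0,"az":-0.09,"claw":-0.5},{"x":-0.11,"y":0.015,"z":0.045,"ax":0,"ay":0,"az":-0.09,"claw":-0.4},{"x":-0.11,"y":0.015,"z":0.06,"ax":0,"ay":0,"az":-0.09,"claw":-0.3}]' 20;  python3 - <<'E'
from det import *
for i in range(3): c=snap('wrist','w10')
c=snap('wrist','w10'); d=snap('side','d10'); e=snap('scene','s10')
s=r.read_state();print(s['ee_pos'],R.from_quat(s['eef_rot']).as_matrix().round(3).tolist(),s['width'],s['joint_positions'])
print(off([.3775,.2335,.11]))
c9=load('w9');im,hsv=mer('w9');roi=np.zeros(im.shape[:2],bool);roi[:70,355:475]=1
for p,q in blobs(roi&(hsv[...,1]>110)&(hsv[...,2]<160),60,600): print('nut',p,q[4],((onz(c9,*p,.015)-[.58,.023,0])*1000).round(0)[:2])
for p in((376,22),(430,20)): print('mer',((onz(c9,*p,.02)-[.58,.023,0])*1000).round(0)[:2])
o=np.zeros((400,800,3),np.uint8)
o[:,:400]=cv2.resize(e['color'][300:450,190:340],(400,400));o[:,400:]=cv2.resize(d['color'][150:300,350:500],(400,400));cv2.imwrite('pics/m10.png',o)
E
```

```text
time: 10.73
ee_pos: [0.3766, 0.2375, 0.1818]
eef_rot: [0.776, -0.631, -0.001, -0.0]
ft_force: [-0.1, -0.2, -0.5]
width: 0.0743
[0.37804964 0.23288    0.18358088] [[0.198, -0.98, 0.001], [-0.98, -0.198, 0.0], [-0.0, -0.001, -1.0]] 0.05789129542575373 [-0.42307229 -0.02886424 -0.22687443  1.95605903 -0.00680389  1.21275844
 -2.01920019]
[-0.00069525  0.00048012  0.07358069]
nut [397.1, 9.0] 270 [ 9. 28.]
nut [453.5, 6.2] 226 [ 13. -26.]
nut [393.8, 40.3] 248 [-18.  29.]
nut [455.9, 43.0] 255 [-19. -33.]
nut [421.2, 54.3] 246 [-30.   1.]
mer [-4. 49.]
mer [-1. -3.]
```

View pics/m10.png

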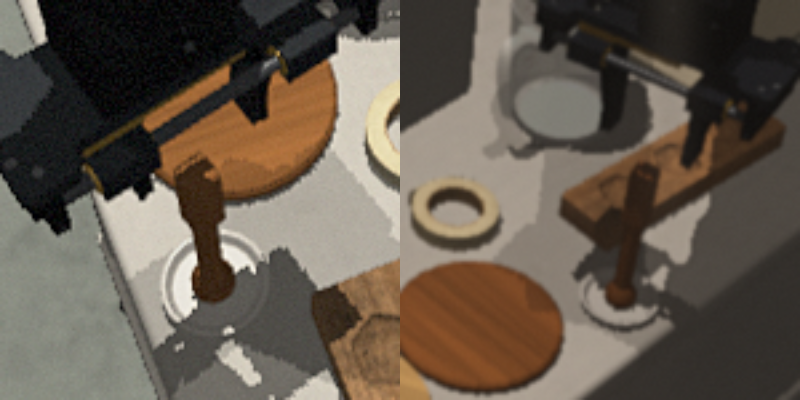

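The stick's top lies under the midpoint of the fingertips in both views. Descend and grip.

```bash
python3 -m crank '[{"x":0,"y":0,"z":0.02,"ax":0,"ay":0,"az":0,"claw":-0.2},{"x":0,"y":0,"z":0.04,"ax":0,"ay":0,"az":0,"claw":-0.2},{"x":0,"y":0,"z":0.06,"ax":0,"ay":0,"az":0,"claw":-0.2},{"x":0,"y":0,"z":0.0735,"ax":0,"ay":0,"az":0,"claw":-0.2},{"x":0,"y":0,"z":0.0735,"ax":0,"ay":0,"az":0,"claw":-0.2}]' 20; python3 -m crank '[{"x":0,"y":0,"z":0,"ax":0,"ay":0,"az":0,"claw":0.1},{"x":0,"y":0,"z":0,"ax":0,"ay":0,"az":0,"claw":0.3},{"x":0,"y":0,"z":0,"ax":0,"ay":0,"az":0,"claw":0.5},{"x":0,"y":0,"z":0,"ax":0,"ay":0,"az":0,"claw":1},{"x":0,"y":0,"z":0,"ax":0,"ay":0,"az":0,"claw":1}]' 20;python3 -m crank '[{"x":0,"y":0,"z":0,"ax":0,"ay":0,"az":0,"claw":1},{"x":0,"y":0,"z":0,"ax":0,"ay":0,"az":0,"claw":1},{"x":0,"y":0,"z":0,"ax":0,"ay":0,"az":0,"claw":1},{"x":0,"y":0,"z":-0.0,"ax":0,"ay":0,"az":0,"claw":1},{"x":0,"y":0,"z":0,"ax":0,"ay":0,"az":0,"claw":1}]' 20; python3 -c "
from h import *
s=r.read_state();print(s)"
```

```text
time: 11.45
ee_pos: [0.3765, 0.2321, 0.1077]
eef_rot: [0.774, -0.633, -0.0, 0.001]
ft_force: [-0.4, 0.6, 0.2]
width: 0.0522
time: 11.87
ee_pos: [0.3775, 0.2336, 0.1101]
eef_rot: [0.774, -0.633, 0.0, -0.001]
ft_force: [0.7, -0.1, 0.4]
width: 0.0269
time: 12.28
ee_pos: [0.3773, 0.2335, 0.1097]
eef_rot: [0.774, -0.633, 0.0, -0.0]
ft_force: [-1.1, -1.5, 5.5]
width: 0.0202
{'time': 12.2833, 'joint_positions': array([-0.4285867 ,  0.04878835, -0.232876  ,  2.0455337 ,  0.01317624,
        1.04802188, -2.03777839]), 'joint_vel': array([ 1.17959617e-03, -7.37558408e-05, -6.18467962e-04, -1.35629968e-03,
       -1.54900989e-04, -3.69161908e-04, -6.37326352e-04]), 'joint_torque': array([-1.99057977e-01, -3.56372273e+01, -4.34692483e-01, -3.31053472e+01,
       -1.15290235e-01, -5.88989854e-01, -5.32209924e-04]), 'ee_pos': array([0.37732081, 0.23349467, 0.10971632]), 'eef_rot': array([ 7.74415617e-01, -6.32677134e-01,  1.45573956e-04, -2.75078794e-04]), 'ft_force': array([-1.06152654, -1.4806053 ,  5.47114252]), 'torque': array([-0.31449479,  0.35005046,  0.00997944]), 'width': 0.02019510965873943}
```

```bash
python3 -m crank '[{"x":0,"y":0,"z":-0.01,"ax":0,"ay":0,"az":0,"claw":1},{"x":0,"y":0,"z":-0.03,"ax":0,"ay":0,"az":0,"claw":1},{"x":0,"y":0,"z":-0.055,"ax":0,"ay":0,"az":0,"claw":1},{"x":0,"y":0,"z":-0.08,"ax":0,"ay":0,"az":0,"claw":1},{"x":0,"y":0,"z":-0.095,"ax":0,"ay":0,"az":0,"claw":1}]' 20; python3 -m crank '[{"x":0.012,"y":-0.010,"z":0,"ax":0,"ay":0,"az":0,"claw":1},{"x":0.035,"y":-0.030,"z":0,"ax":0,"ay":0,"az":0,"claw":1},{"x":0.06,"y":-0.052,"z":0,"ax":0,"ay":0,"az":0,"claw":1},{"x":0.085,"y":-0.074,"z":0,"ax":0,"ay":0,"az":0,"claw":1},{"x":0.11,"y":-0.096,"z":0,"ax":0,"ay":0,"az":0,"claw":1}]' 20;python3 -m crank '[{"x":0.025,"y":-0.022,"z":0,"ax":0,"ay":0,"az":0,"claw":1},{"x":0.05,"y":-0.044,"z":0,"ax":0,"ay":0,"az":0,"claw":1},{"x":0.075,"y":-0.066,"z":0,"ax":0,"ay":0,"az":0,"claw":1},{"x":0.10,"y":-0.088,"z":0,"ax":0,"ay":0,"az":0,"claw":1},{"x":0.12,"y":-0.106,"z":0,"ax":0,"ay":0,"az":0,"claw":1}]' 20
python3 - <<'E'
from det import *
for i in range(3): e=snap('scene','s11')
d=snap('side','d11')
s=r.read_state();print(s['ee_pos'],s['width'],s['ft_force'],off([.621,.048,.115]))
fp=[.621,.048,.1];
print(proj(load('s11'),s['ee_pos']-[0,0,.106]),proj(load('d11'),s['ee_pos']-[0,0,.106]))
o=np.zeros((400,800,3),np.uint8)
o[:,:400]=cv2.resize(e['color'][130:330,230:430],(400,400));o[:,400:]=cv2.resize(d['color'][110:310,200:400],(400,400));cv2.imwrite('pics/m11.png',o)
E
```

```text
time: 12.7
ee_pos: [0.3775, 0.2338, 0.2072]
eef_rot: [0.774, -0.633, 0.0, -0.001]
ft_force: [0.3, 0.2, -1.1]
width: 0.0203
time: 13.12
ee_pos: [0.494, 0.1436, 0.2048]
eef_rot: [0.775, -0.633, 0.0, -0.0]
ft_force: [0.8, 0.7, -1.2]
width: 0.0198
time: 13.53
ee_pos: [0.6222, 0.0462, 0.2044]
eef_rot: [0.774, -0.633, 0.0, 0.0]
ft_force: [0.1, -0.6, -0.7]
width: 0.0195
[0.62080863 0.0479988  0.20401676] 0.02020504706679595 [-0.05177772  0.34350183 -0.29226517] [ 7.19265017e-05 -2.80780733e-04  8.90164915e-02]
(np.float64(309.23969193024755), np.float64(232.63667839920674)) (np.float64(296.2704357767722), np.float64(238.56672222605698))
```

View pics/m11.png

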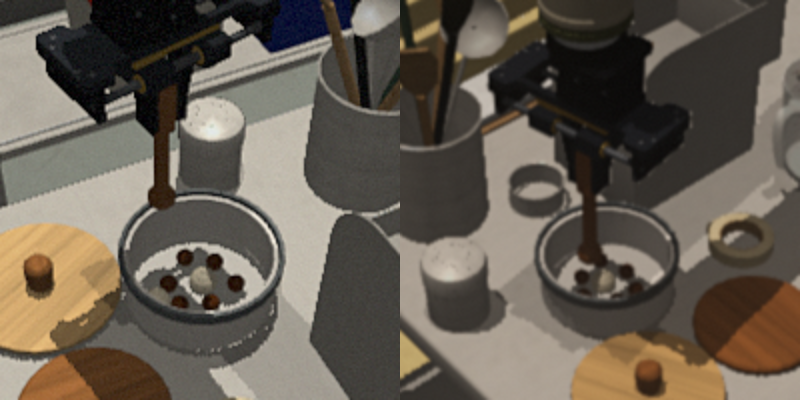

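```bash
python3 -m crank '[{"x":0,"y":0,"z":0.02,"ax":0,"ay":0,"az":0,"claw":1},{"x":0,"y":0,"z":0.045,"ax":0,"ay":0,"az":0,"claw":1},{"x":0,"y":0,"z":0.07,"ax":0,"ay":0,"az":0,"claw":1},{"x":0,"y":0,"z":0.083,"ax":0,"ay":0,"az":0,"claw":1},{"x":0,"y":0,"z":0.0895,"ax":0,"ay":0,"az":0,"claw":1}]' 20; python3 -m crank '[{"x":0.0032,"y":-0.001,"z":0,"ax":0,"ay":0,"az":0,"claw":1},{"x":0.0064,"y":-0.0018,"z":0,"ax":0,"ay":0,"az":0,"claw":1},{"x":0.0097,"y":-0.0024,"z":0,"ax":0,"ay":0,"az":0,"claw":1},{"x":0.0131,"y":-0.0028,"z":0,"ax":0,"ay":0,"az":0,"claw":1},{"x":0.0164,"y":-0.0029,"z":0,"ax":0,"ay":0,"az":0,"claw":1}]' 20;python3 -m crank '[{"x":0.0075,"y":0.0006,"z":0,"ax":0,"ay":0,"az":0,"claw":1},{"x":0.0148,"y":0.0023,"z":0,"ax":0,"ay":0,"az":0,"claw":1},{"x":0.0218,"y":0.0052,"z":0,"ax":0,"ay":0,"az":0,"claw":1},{"x":0.0282,"y":0.0092,"z":0,"ax":0,"ay":0,"az":0,"claw":1},{"x":0.0339,"y":0.0141,"z":0,"ax":0,"ay":0,"az":0,"claw":1}]' 20; python3 -m crank '[{"x":0.0049,"y":0.0057,"z":0,"ax":0,"ay":0,"az":0,"claw":1},{"x":0.0088,"y":0.0122,"z":0,"ax":0,"ay":0,"az":0,"claw":1},{"x":0.0117,"y":0.0191,"z":0,"ax":0,"ay":0,"az":0,"claw":1},{"x":0.0135,"y":0.0264,"z":0,"ax":0,"ay":0,"az":0,"claw":1},{"x":0.0141,"y":0.0339,"z":0,"ax":0,"ay":0,"az":0,"claw":1}]' 20
```

```text
time: 14.15
ee_pos: [0.6192, 0.0493, 0.113]
eef_rot: [0.775, -0.632, -0.001, 0.001]
ft_force: [0.6, 0.2, -1.4]
width: 0.02
time: 14.57
ee_pos: [0.6278, 0.0323, 0.1159]
eef_rot: [0.774, -0.633, 0.001, -0.001]
ft_force: [0.8, 0.3, -0.5]
width: 0.0196
time: 14.98
ee_pos: [0.6197, -0.0045, 0.1148]
eef_rot: [0.774, -0.633, 0.0, 0.0]
ft_force: [-0.6, 0.1, -0.9]
width: 0.0197
time: 15.4
ee_pos: [0.5888, -0.0242, 0.1148]
eef_rot: [0.774, -0.633, 0.0, -0.0]
ft_force: [1.1, 0.7, -0.6]
width: 0.02
```

```bash
python3 -m crank '[{"x":-0.0006,"y":0.0075,"z":0,"ax":0,"ay":0,"az":0,"claw":1},{"x":-0.0023,"y":0.0148,"z":0,"ax":0,"ay":0,"az":0,"claw":1},{"x":-0.0052,"y":0.0218,"z":0,"ax":0,"ay":0,"az":0,"claw":1},{"x":-0.0092,"y":0.0282,"z":0,"ax":0,"ay":0,"az":0,"claw":1},{"x":-0.0141,"y":0.0339,"z":0,"ax":0,"ay":0,"az":0,"claw":1}]' 20; python3 -m crank '[{"x":-0.0057,"y":0.0049,"z":0,"ax":0,"ay":0,"az":0,"claw":1},{"x":-0.0122,"y":0.0088,"z":0,"ax":0,"ay":0,"az":0,"claw":1},{"x":-0.0191,"y":0.0117,"z":0,"ax":0,"ay":0,"az":0,"claw":1},{"x":-0.0264,"y":0.0135,"z":0,"ax":0,"ay":0,"az":0,"claw":1},{"x":-0.0339,"y":0.0141,"z":0,"ax":0,"ay":0,"az":0,"claw":1}]' 20; python3 -m crank '[{"x":-0.0075,"y":-0.0006,"z":0,"ax":0,"ay":0,"az":0,"claw":1},{"x":-0.0148,"y":-0.0023,"z":0,"ax":0,"ay":0,"az":0,"claw":1},{"x":-0.0218,"y":-0.0052,"z":0,"ax":0,"ay":0,"az":0,"claw":1},{"x":-0.0282,"y":-0.0092,"z":0,"ax":0,"ay":0,"az":0,"claw":1},{"x":-0.0339,"y":-0.0141,"z":0,"ax":0,"ay":0,"az":0,"claw":1}]' 20
python3 - <<'E'
from h import *
e=snap('scene','s12')
cv2.imwrite('pics/c12.png',cv2.resize(e['color'][200:320,270:390],None,fx=4,fy=4,interpolation=cv2.INTER_CUBIC))
E
```

```text
time: 15.82
ee_pos: [0.5527, -0.0164, 0.1149]
eef_rot: [0.774, -0.633, 0.0, -0.0]
ft_force: [0.4, 0.6, -1.1]
width: 0.0198
time: 16.23
ee_pos: [0.5336, 0.0142, 0.1153]
eef_rot: [0.774, -0.633, 0.001, -0.001]
ft_force: [4.2, -0.9, -0.1]
width: 0.0198
time: 16.65
ee_pos: [0.5396, 0.0506, 0.1144]
eef_rot: [0.775, -0.632, -0.001, 0.001]
ft_force: [1.0, -5.2, -0.4]
width: 0.02
```

View pics/c12.png

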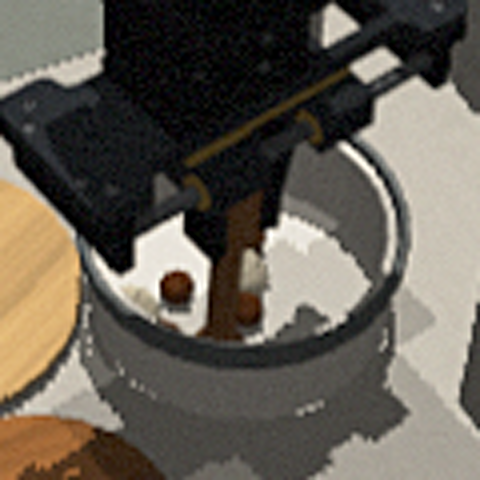

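Nuts are being carried ahead of the stick, with the wall meringue in front; the force is about 5 N. I go on call by call.

```bash
python3 -m crank '[{"x":-0.0049,"y":-0.0057,"z":0,"ax":0,"ay":0,"az":0,"claw":1},{"x":-0.0088,"y":-0.0122,"z":0,"ax":0,"ay":0,"az":0,"claw":1},{"x":-0.0117,"y":-0.0191,"z":0,"ax":0,"ay":0,"az":0,"claw":1},{"x":-0.0135,"y":-0.0264,"z":0,"ax":0,"ay":0,"az":0,"claw":1},{"x":-0.0141,"y":-0.0339,"z":0,"ax":0,"ay":0,"az":0,"claw":1}]' 20
```

```text
time: 17.12
ee_pos: [0.5703, 0.0673, 0.1144]
eef_rot: [0.774, -0.633, 0.0, 0.002]
ft_force: [-1.1, -9.4, 2.4]
width: 0.0214
```

```bash
python3 -m crank '[{"x":0.002,"y":0,"z":0,"ax":0,"ay":0,"az":0,"claw":1},{"x":0.004,"y":0.0,"z":0,"ax":0,"ay":0,"az":0,"claw":1},{"x":0.006,"y":0.001,"z":0,"ax":0,"ay":0,"az":0,"claw":1},{"x":0.006,"y":0.001,"z":0,"ax":0,"ay":0,"az":0,"claw":1},{"x":0.006,"y":0.001,"z":0,"ax":0,"ay":0,"az":0,"claw":1}]' 20
python3 - <<'E'
from h import *
e=snap('scene','s13');d=snap('side','d13');w=snap('wrist','w13')
f=lambda q:cv2.resize(q,(390,390),interpolation=cv2.INTER_CUBIC)
cv2.imwrite('pics/m13.png',np.hstack([f(e['color'][215:305,285:375]),f(d['color'][195:285,260:350])]))
s=r.read_state();print(s['ee_pos'],s['ft_force'],s['width'])
E
```

```text
time: 17.53
ee_pos: [0.5704, 0.0631, 0.1145]
eef_rot: [0.774, -0.633, 0.0, 0.001]
ft_force: [-0.8, -6.2, -0.5]
width: 0.0206
[0.57037394 0.06328285 0.11457439] [-0.75831097 -5.08589326 -1.05342907] 0.020375009784272643
```

View pics/m13.png

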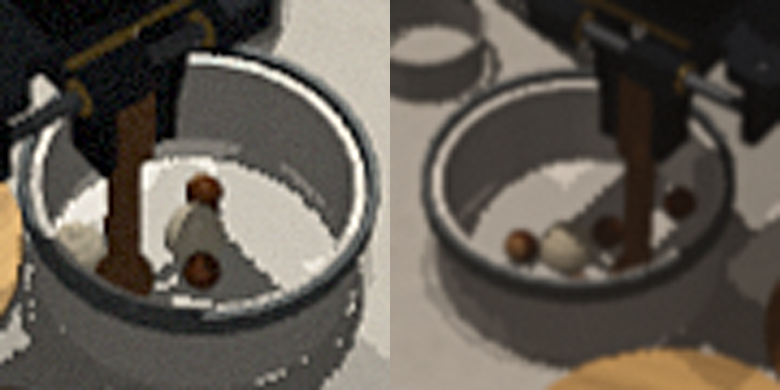

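Scene crop: meringues at image (303.5,271.6) and (327.7,267.7), nuts (332,258) and (332,277). Side crop: nuts (290.5,251.5), (310,248.5), (327,242), meringue (300,252.7).

Run:
```python
from h import *
s=load('s13');d=load('d13');P=np.array([.58,.023,0])
f=lambda c,u,v,z:((onz(c,u,v,z)-P)*1000).round(0)[:2].tolist()
print('scene mer',f(s,303.5,271.6,.02),f(s,327.7,267.7,.02),'nut',f(s,331.9,258.2,.015),f(s,331.9,276.9,.015),'foot',f(s,313,278.5,.012))
print('side mer',f(d,300,252.7,.02),'nut',f(d,290.5,251.5,.015),f(d,310,248.5,.015),f(d,327,241.9,.015))
print('rim scene',f(s,285+4.33,215,.067))
```

```text
scene mer [15.0, 50.0] [3.0, 2.0] nut [25.0, -19.0] [-17.0, 3.0] foot [-3.0, 37.0]
side mer [13.0, 4.0] nut [24.0, -17.0] [-16.0, 5.0] [-59.0, 15.0]
rim scene [128.0, 29.0]
```

```bash
python3 -m crank '[{"x":0.003,"y":0,"z":0,"ax":0,"ay":0,"az":0,"claw":1},{"x":0.006,"y":0.0,"z":0,"ax":0,"ay":0,"az":0,"claw":1},{"x":0.009,"y":-0.001,"z":0,"ax":0,"ay":0,"az":0,"claw":1},{"x":0.011,"y":-0.001,"z":0,"ax":0,"ay":0,"az":0,"claw":1},{"x":0.011,"y":-0.001,"z":0,"ax":0,"ay":0,"az":0,"claw":1}]' 20;python3 -m crank '[{"x":0.0015,"y":-0.0096,"z":0,"ax":0,"ay":0,"az":0,"claw":1},{"x":0.0059,"y":-0.0182,"z":0,"ax":0,"ay":0,"az":0,"claw":1},{"x":0.0128,"y":-0.0251,"z":0,"ax":0,"ay":0,"az":0,"claw":1},{"x":0.0214,"y":-0.0295,"z":0,"ax":0,"ay":0,"az":0,"claw":1},{"x":0.031,"y":-0.031,"z":0,"ax":0,"ay":0,"az":0,"claw":1}]' 20
```

```text
time: 18.1
ee_pos: [0.574, 0.0537, 0.1149]
eef_rot: [0.774, -0.633, -0.0, -0.0]
ft_force: [-0.4, 0.9, -1.0]
width: 0.0198
time: 18.52
ee_pos: [0.6115, 0.0292, 0.1148]
eef_rot: [0.775, -0.632, 0.0, -0.001]
ft_force: [-0.5, -0.2, -1.1]
width: 0.0199
```

```bash
python3 -m crank '[{"x":0.0096,"y":0.0015,"z":0,"ax":0,"ay":0,"az":0,"claw":1},{"x":0.0182,"y":0.0059,"z":0,"ax":0,"ay":0,"az":0,"claw":1},{"x":0.0251,"y":0.0128,"z":0,"ax":0,"ay":0,"az":0,"claw":1},{"x":0.0295,"y":0.0214,"z":0,"ax":0,"ay":0,"az":0,"claw":1},{"x":0.031,"y":0.031,"z":0,"ax":0,"ay":0,"az":0,"claw":1}]' 20
```

```text
time: 18.93
ee_pos: [0.5852, -0.0086, 0.1148]
eef_rot: [0.774, -0.633, 0.0, 0.0]
ft_force: [-0.2, -1.0, -1.0]
width: 0.0201
```

```bash
python3 -m crank '[{"x":-0.0015,"y":0.0096,"z":0,"ax":0,"ay":0,"az":0,"claw":1},{"x":-0.0059,"y":0.0182,"z":0,"ax":0,"ay":0,"az":0,"claw":1},{"x":-0.0128,"y":0.0251,"z":0,"ax":0,"ay":0,"az":0,"claw":1},{"x":-0.0214,"y":0.0295,"z":0,"ax":0,"ay":0,"az":0,"claw":1},{"x":-0.031,"y":0.031,"z":0,"ax":0,"ay":0,"az":0,"claw":1}]' 20; python3 -m crank '[{"x":-0.0096,"y":-0.0015,"z":0,"ax":0,"ay":0,"az":0,"claw":1},{"x":-0.0182,"y":-0.0059,"z":0,"ax":0,"ay":0,"az":0,"claw":1},{"x":-0.0251,"y":-0.0128,"z":0,"ax":0,"ay":0,"az":0,"claw":1},{"x":-0.0295,"y":-0.0214,"z":0,"ax":0,"ay":0,"az":0,"claw":1},{"x":-0.031,"y":-0.031,"z":0,"ax":0,"ay":0,"az":0,"claw":1}]' 20
```

```text
time: 19.35
ee_pos: [0.5498, 0.0178, 0.1156]
eef_rot: [0.774, -0.633, 0.001, -0.001]
ft_force: [3.2, -0.3, -0.7]
width: 0.0199
time: 19.77
ee_pos: [0.5743, 0.0552, 0.1145]
eef_rot: [0.775, -0.632, -0.0, 0.0]
ft_force: [-0.5, -0.3, -0.5]
width: 0.0194
```

```bash
python3 -m crank '[{"x":0.0015,"y":-0.0096,"z":0,"ax":0,"ay":0,"az":0,"claw":1},{"x":0.0059,"y":-0.0182,"z":0,"ax":0,"ay":0,"az":0,"claw":1},{"x":0.0128,"y":-0.0251,"z":0,"ax":0,"ay":0,"az":0,"claw":1},{"x":0.0214,"y":-0.0295,"z":0,"ax":0,"ay":0,"az":0,"claw":1},{"x":0.031,"y":-0.031,"z":0,"ax":0,"ay":0,"az":0,"claw":1}]' 20; python3 -m crank '[{"x":0.0096,"y":0.0015,"z":0,"ax":0,"ay":0,"az":0,"claw":1},{"x":0.0182,"y":0.0059,"z":0,"ax":0,"ay":0,"az":0,"claw":1},{"x":0.0251,"y":0.0128,"z":0,"ax":0,"ay":0,"az":0,"claw":1},{"x":0.0295,"y":0.0214,"z":0,"ax":0,"ay":0,"az":0,"claw":1},{"x":0.031,"y":0.031,"z":0,"ax":0,"ay":0,"az":0,"claw":1}]' 20
python3 - <<'E'
from h import *
e=snap('scene','s14');d=snap('side','d14')
f=lambda q:cv2.resize(q,(390,390),interpolation=cv2.INTER_CUBIC)
cv2.imwrite('pics/m14.png',np.hstack([f(e['color'][215:305,285:375]),f(d['color'][195:285,260:350])]))
E
```

```text
time: 20.18
ee_pos: [0.6114, 0.0284, 0.1145]
eef_rot: [0.774, -0.633, 0.0, -0.0]
ft_force: [0.1, 0.4, -1.0]
width: 0.0199
time: 20.6
ee_pos: [0.5852, -0.0086, 0.1149]
eef_rot: [0.774, -0.633, 0.0, 0.0]
ft_force: [1.0, 0.9, -0.9]
width: 0.0198
```

View pics/m14.png

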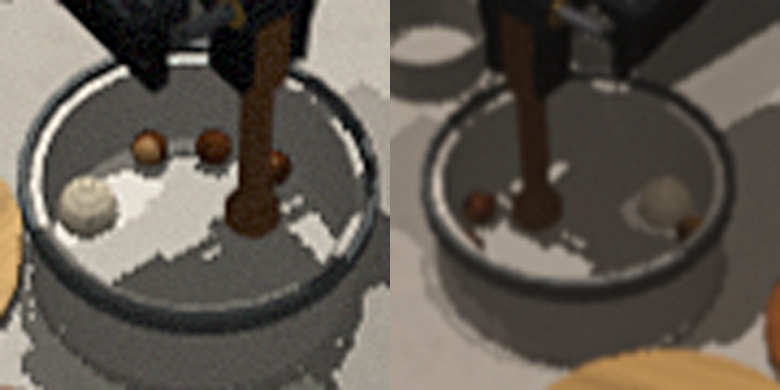

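All six nuts have moved from their places; both meringues look whole, at scene (305,263) and side (323,242). One more full round, then lift where the stick has just passed.

```bash
python3 -m crank '[{"x":-0.0015,"y":0.0096,"z":0,"ax":0,"ay":0,"az":0,"claw":1},{"x":-0.0059,"y":0.0182,"z":0,"ax":0,"ay":0,"az":0,"claw":1},{"x":-0.0128,"y":0.0251,"z":0,"ax":0,"ay":0,"az":0,"claw":1},{"x":-0.0214,"y":0.0295,"z":0,"ax":0,"ay":0,"az":0,"claw":1},{"x":-0.031,"y":0.031,"z":0,"ax":0,"ay":0,"az":0,"claw":1}]' 20; python3 -m crank '[{"x":-0.0096,"y":-0.0015,"z":0,"ax":0,"ay":0,"az":0,"claw":1},{"x":-0.0182,"y":-0.0059,"z":0,"ax":0,"ay":0,"az":0,"claw":1},{"x":-0.0251,"y":-0.0128,"z":0,"ax":0,"ay":0,"az":0,"claw":1},{"x":-0.0295,"y":-0.0214,"z":0,"ax":0,"ay":0,"az":0,"claw":1},{"x":-0.031,"y":-0.031,"z":0,"ax":0,"ay":0,"az":0,"claw":1}]' 20;  python3 -m crank '[{"x":0.0015,"y":-0.0096,"z":0,"ax":0,"ay":0,"az":0,"claw":1},{"x":0.0059,"y":-0.0182,"z":0,"ax":0,"ay":0,"az":0,"claw":1},{"x":0.0128,"y":-0.0251,"z":0,"ax":0,"ay":0,"az":0,"claw":1},{"x":0.0214,"y":-0.0295,"z":0,"ax":0,"ay":0,"az":0,"claw":1},{"x":0.031,"y":-0.031,"z":0,"ax":0,"ay":0,"az":0,"claw":1}]' 20; python3 -m crank '[{"x":0.0096,"y":0.0015,"z":0,"ax":0,"ay":0,"az":0,"claw":1},{"x":0.0182,"y":0.0059,"z":0,"ax":0,"ay":0,"az":0,"claw":1},{"x":0.0251,"y":0.0128,"z":0,"ax":0,"ay":0,"az":0,"claw":1},{"x":0.0295,"y":0.0214,"z":0,"ax":0,"ay":0,"az":0,"claw":1},{"x":0.031,"y":0.031,"z":0,"ax":0,"ay":0,"az":0,"claw":1}]' 20; python3 -m crank '[{"x":0,"y":0,"z":0,"ax":0,"ay":0,"az":0,"claw":1},{"x":0,"y":0,"z":-0.02,"ax":0,"ay":0,"az":0,"claw":1},{"x":0,"y":0,"z":-0.04,"ax":0,"ay":0,"az":0,"claw":1},{"x":0,"y":0,"z":-0.07,"ax":0,"ay":0,"az":0,"claw":1},{"x":0,"y":0,"z":-0.095,"ax":0,"ay":0,"az":0,"claw":1}]' 20
python3 -c "
from h import *
s=snap('scene','s15')
print(off([.3773,.2335,.205]))"
```

```text
time: 21.12
ee_pos: [0.5489, 0.018, 0.115]
eef_rot: [0.774, -0.633, 0.0, -0.0]
ft_force: [4.7, -0.4, -0.6]
width: 0.0202
time: 21.53
ee_pos: [0.5742, 0.0553, 0.1145]
eef_rot: [0.775, -0.632, -0.001, 0.0]
ft_force: [0.4, 0.5, -1.1]
width: 0.0199
time: 21.95
ee_pos: [0.6111, 0.0282, 0.1144]
eef_rot: [0.774, -0.633, -0.0, 0.0]
ft_force: [0.1, 0.7, -1.6]
width: 0.0199
time: 22.37
ee_pos: [0.5853, -0.0085, 0.1149]
eef_rot: [0.774, -0.633, 0.0, 0.0]
ft_force: [-0.5, 0.4, -1.0]
width: 0.0198
time: 22.78
ee_pos: [0.5858, -0.0064, 0.2116]
eef_rot: [0.775, -0.632, 0.0, -0.0]
ft_force: [0.7, 1.0, -0.6]
width: 0.0201
[-0.27721347  0.15854831  0.01063071]
```

```bash
python3 -m crank '[{"x":-0.015,"y":0.009,"z":0,"ax":0,"ay":0,"az":0,"claw":1},{"x":-0.04,"y":0.023,"z":0,"ax":0,"ay":0,"az":0,"claw":1},{"x":-0.07,"y":0.04,"z":0,"ax":0,"ay":0,"az":0,"claw":1},{"x":-0.10,"y":0.057,"z":0,"ax":0,"ay":0,"az":0,"claw":1},{"x":-0.13,"y":0.074,"z":0,"ax":0,"ay":0,"az":0,"claw":1}]' 20; python3 -m crank '[{"x":-0.03,"y":0.017,"z":0,"ax":0,"ay":0,"az":0,"claw":1},{"x":-0.06,"y":0.035,"z":0,"ax":0,"ay":0,"az":0,"claw":1},{"x":-0.09,"y":0.052,"z":0,"ax":0,"ay":0,"az":0,"claw":1},{"x":-0.12,"y":0.07,"z":0,"ax":0,"ay":0,"az":0,"claw":1},{"x":-0.14,"y":0.08,"z":0,"ax":0,"ay":0,"az":0,"claw":1}]' 20; python3 -m crank '[{"x":-0.007,"y":0.004,"z":0,"ax":0,"ay":0,"az":0,"claw":1},{"x":-0.007,"y":0.004,"z":0,"ax":0,"ay":0,"az":0,"claw":1},{"x":-0.007,"y":0.004,"z":0.02,"ax":0,"ay":0,"az":0,"claw":1},{"x":-0.007,"y":0.004,"z":0.04,"ax":0,"ay":0,"az":0,"claw":1},{"x":-0.007,"y":0.004,"z":0.06,"ax":0,"ay":0,"az":0,"claw":1}]' 20
python3 - <<'E'
from h import *
for i in range(3): w=snap('wrist','w16')
s=r.read_state();print(s['ee_pos'],off([.3773,.2335,.1097]))
E
```

```text
time: 23.25
ee_pos: [0.4862, 0.1069, 0.2098]
eef_rot: [0.775, -0.632, 0.0, -0.0]
ft_force: [-0.4, 0.9, -0.1]
width: 0.0202
time: 23.67
ee_pos: [0.3784, 0.2294, 0.21]
eef_rot: [0.776, -0.631, 0.0, -0.0]
ft_force: [0.3, 0.1, -0.9]
width: 0.0199
time: 24.08
ee_pos: [0.3772, 0.2317, 0.1492]
eef_rot: [0.774, -0.633, 0.0, -0.0]
ft_force: [0.3, 0.6, -1.3]
width: 0.0202
[0.37607402 0.23130855 0.14901395] [-0.00194886 -0.00172626  0.03930794]
```

```bash
python3 -m crank '[{"x":-0.001,"y":-0.001,"z":0.012,"ax":0,"ay":0,"az":0,"claw":1},{"x":-0.002,"y":-0.0015,"z":0.024,"ax":0,"ay":0,"az":0,"claw":1},{"x":-0.002,"y":-0.0015,"z":0.033,"ax":0,"ay":0,"az":0,"claw":1},{"x":-0.002,"y":-0.0015,"z":0.037,"ax":0,"ay":0,"az":0,"claw":1},{"x":-0.002,"y":-0.0015,"z":0.037,"ax":0,"ay":0,"az":0,"claw":1}]' 20; python3 -m crank '[{"x":0,"y":0,"z":0.0005,"ax":0,"ay":0,"az":0,"claw":1},{"x":0,"y":0,"z":0.001,"ax":0,"ay":0,"az":0,"claw":1},{"x":0,"y":0,"z":0.0015,"ax":0,"ay":0,"az":0,"claw":1},{"x":0,"y":0,"z":0.002,"ax":0,"ay":0,"az":0,"claw":1},{"x":0,"y":0,"z":0.002,"ax":0,"ay":0,"az":0,"claw":1}]' 20;python3 -c "
from h import *
for i in range(2): snap('side','d17')
s=r.read_state();print(s['ee_pos'],s['ft_force'])"
```

```text
time: 24.65
ee_pos: [0.3773, 0.2346, 0.1127]
eef_rot: [0.774, -0.633, -0.0, 0.0]
ft_force: [0.3, -1.1, -1.3]
width: 0.0192
time: 25.07
ee_pos: [0.3773, 0.2351, 0.111]
eef_rot: [0.774, -0.633, 0.0, -0.0]
ft_force: [0.7, -0.5, -1.4]
width: 0.02
[0.37717646 0.23506587 0.11092406] [-0.34553333  0.17414824 -2.39902935]
```

```bash
python3 -m crank '[{"x":0.0015,"y":0,"z":0.0003,"ax":0,"ay":0,"az":0,"claw":1},{"x":0.0015,"y":0,"z":0.0006,"ax":0,"ay":0,"az":0,"claw":1},{"x":0.0015,"y":0,"z":0.001,"ax":0,"ay":0,"az":0,"claw":1},{"x":0.0015,"y":0,"z":0.0012,"ax":0,"ay":0,"az":0,"claw":1},{"x":0.0015,"y":0,"z":0.0012,"ax":0,"ay":0,"az":0,"claw":1}]' 20; python3 -m crank '[{"x":0,"y":0,"z":0.0002,"ax":0,"ay":0,"az":0,"claw":1},{"x":0,"y":0,"z":0.0004,"ax":0,"ay":0,"az":0,"claw":1},{"x":0,"y":0,"z":0.0006,"ax":0,"ay":0,"az":0,"claw":1},{"x":0,"y":0,"z":0.0008,"ax":0,"ay":0,"az":0,"claw":1},{"x":0,"y":0,"z":0.0008,"ax":0,"ay":0,"az":0,"claw":1}]' 20
```

```text
time: 25.58
ee_pos: [0.3777, 0.2334, 0.1101]
eef_rot: [0.774, -0.633, 0.0, -0.0]
ft_force: [-1.5, -2.4, 6.2]
width: 0.0198
time: 26.0
ee_pos: [0.3782, 0.2336, 0.11]
eef_rot: [0.774, -0.633, 0.001, -0.001]
ft_force: [-2.1, -3.2, 13.0]
width: 0.0201
```

```bash
python3 -m crank '[{"x":0,"y":0,"z":-0.0004,"ax":0,"ay":0,"az":0,"claw":1},{"x":0,"y":0,"z":-0.0008,"ax":0,"ay":0,"az":0,"claw":1},{"x":0,"y":0,"z":-0.001,"ax":0,"ay":0,"az":0,"claw":1},{"x":0,"y":0,"z":-0.001,"ax":0,"ay":0,"az":0,"claw":1},{"x":0,"y":0,"z":-0.001,"ax":0,"ay":0,"az":0,"claw":1}]' 20; python3 -m crank '[{"x":0,"y":0,"z":0,"ax":0,"ay":0,"az":0,"claw":0.5},{"x":0,"y":0,"z":0,"ax":0,"ay":0,"az":0,"claw":0.4},{"x":0,"y":0,"z":0,"ax":0,"ay":0,"az":0,"claw":0.2},{"x":0,"y":0,"z":0,"ax":0,"ay":0,"az":0,"claw":0},{"x":0,"y":0,"z":0,"ax":0,"ay":0,"az":0,"claw":-0.2}]' 5; python3 -m crank '[{"x":0,"y":0,"z":0,"ax":0,"ay":0,"az":0,"claw":-0.2},{"x":0,"y":0,"z":-0.015,"ax":0,"ay":0,"az":0,"claw":-0.2},{"x":0,"y":0,"z":-0.04,"ax":0,"ay":0,"az":0,"claw":-0.2},{"x":0,"y":0,"z":-0.075,"ax":0,"ay":0,"az":0,"claw":-0.2},{"x":0,"y":0,"z":-0.115,"ax":0,"ay":0,"az":0,"claw":-0.2}]' 5
python3 - <<'E'
from fit import *
for i in range(2): e=snap('scene','s18')
d=snap('side','d18')
a=cv2.imread('pics/d10.png');b=d['color']
# compare stick regions before and after
for u0,v0,u1,v1,f0,im in [(415,200,460,275,'d10',b),(240,345,295,420,'s10',e['color'])]:
    x=cv2.imread('pics/'+f0+'.png')
    for q in (x,im):
        h=cv2.cvtColor(q,cv2.COLOR_BGR2HSV)[v0:v1,u0:u1]; m=(h[...,1]>110)&(h[...,2]<170)
        ys,xs=np.nonzero(m);print(f0,m.sum(),(xs.mean()+u0).round(1),(ys.mean()+v0).round(1))
s=r.read_state();print(s['ee_pos'])
# lid knob in scene: compare
h=cv2.cvtColor(e['color'],cv2.COLOR_BGR2HSV);
roi=np.zeros(h.shape[:2],bool);roi[235:310,200:310]=1
for p,q in blobs(roi&(h[...,1]>120)&(h[...,2]<190),40,600): print('knob?',p,q)
o=np.zeros((480,800,3),np.uint8);o[:,:480]=cv2.resize(e['color'][220:430,170:380],(480,480))
o[:320,480:]=cv2.resize(d['color'][190:330,280:470],None,fx=1.68,fy=2.28)[:320,:320] if 0 else cv2.resize(d['color'][170:360,280:470],(320,320))
cv2.imwrite('pics/m18.png',o)
E
```

```text
time: 26.42
ee_pos: [0.3779, 0.2335, 0.1101]
eef_rot: [0.774, -0.633, 0.0, -0.0]
ft_force: [0.4, -1.7, 4.5]
width: 0.0201
time: 26.83
ee_pos: [0.3773, 0.2336, 0.1096]
eef_rot: [0.774, -0.633, -0.0, 0.0]
ft_force: [-0.4, 0.3, -0.3]
width: 0.0386
time: 27.25
ee_pos: [0.3764, 0.2329, 0.2249]
eef_rot: [0.774, -0.633, -0.001, 0.001]
ft_force: [0.4, 0.2, -0.1]
width: 0.052
d10 1272 436.5 225.6
d10 1325 437.2 224.8
s10 1672 268.7 368.7
s10 1380 268.3 372.6
[0.3788348  0.23454484 0.22767651]
knob? [268.5, 301.4] [253, 292, 29, 18, 110]
knob? [290.0, 303.8] [284, 293, 16, 17, 75]
```

```bash
python3 -m crank '[{"x":0.02,"y":-0.02,"z":0,"ax":0,"ay":0,"az":0,"claw":-0.2},{"x":0.05,"y":-0.045,"z":0,"ax":0,"ay":0,"az":0,"claw":-0.2},{"x":0.08,"y":-0.07,"z":-0.01,"ax":0,"ay":0,"az":0,"claw":-0.2},{"x":0.11,"y":-0.095,"z":-0.02,"ax":0,"ay":0,"az":0,"claw":-0.2},{"x":0.13,"y":-0.115,"z":-0.02,"ax":0,"ay":0,"az":0,"claw":-0.2}]' 5
python3 - <<'E'
from det import *
for i in range(4): w=snap('wrist','w19')
s=r.read_state();print(s['ee_pos'])
c=load('w19');im,h=mer('w19')
print('pred knobtop px',proj(c,[.648,.165,.047]),'pot',proj(c,[.58,.023,.067]))
lid=((h[...,0]>=15)&(h[...,0]<=25)&(h[...,1]>60)&(h[...,1]<125)&(h[...,2]>90)).astype('uint8');lid[290:]=0
lid=cv2.morphologyEx(lid,cv2.MORPH_OPEN,np.ones((5,5)))
for p,q in blobs(lid,800,90000): print('lid',p,q,onz(c,*p,.013).round(4))
kn=((h[...,1]>=126));kn[290:]=0
for p,q in blobs(cv2.morphologyEx(kn.astype('uint8'),cv2.MORPH_OPEN,np.ones((3,3))),150,9000): print('knob?',p,q,onz(c,*p,.047).round(4))
e=cv2.imread('pics/s18.png');e0=cv2.imread('pics/scene0.png')
print('scene diff lid area',np.abs(e[235:310,205:290].astype(int)-e0[235:310,205:290]).mean())
E
```

```text
time: 27.82
ee_pos: [0.5184, 0.1259, 0.2452]
eef_rot: [0.774, -0.634, 0.001, -0.0]
ft_force: [-0.7, -0.4, 0.5]
width: 0.0519
[0.51569414 0.12876922 0.24320243]
pred knobtop px (np.float64(305.8885986418578), np.float64(65.76933868071382)) pot (np.float64(439.32406928365026), np.float64(171.1829596593428))
lid [305.3, 73.0] [227, 0, 158, 155, 19429] [0.6466 0.1666 0.013 ]
knob? [304.5, 69.8] [291, 54, 28, 33, 748] [0.6444 0.1656 0.047 ]
knob? [467.1, 130.6] [459, 123, 17, 16, 213] [0.622  0.0008 0.047 ]
knob? [477.3, 156.8] [470, 149, 16, 17, 205] [ 0.6002 -0.0168  0.047 ]
scene diff lid area 121.62630065359477
```

```bash
python3 -m crank '[{"x":-0.002,"y":-0.025,"z":0.01,"ax":0,"ay":0,"az":0,"claw":-0.2},{"x":-0.004,"y":-0.055,"z":0.03,"ax":0,"ay":0,"az":0,"claw":-0.2},{"x":-0.006,"y":-0.085,"z":0.055,"ax":0,"ay":0,"az":0,"claw":-0.2},{"x":-0.009,"y":-0.115,"z":0.08,"ax":0,"ay":0,"az":0,"claw":-0.2},{"x":-0.01,"y":-0.137,"z":0.105,"ax":0,"ay":0,"az":0,"claw":-0.2}]' 5;python3 -m crank '[{"x":0,"y":0,"z":0.012,"ax":0,"ay":0,"az":0,"claw":-0.2},{"x":0,"y":0,"z":0.023,"ax":0,"ay":0,"az":0,"claw":-0.2},{"x":0,"y":0,"z":0.023,"ax":0,"ay":0,"az":0,"claw":-0.2},{"x":0,"y":0,"z":0.023,"ax":0,"ay":0,"az":0,"claw":-0.2},{"x":0,"y":0,"z":0.023,"ax":0,"ay":0,"az":0,"claw":-0.2}]' 5
python3 - <<'E'
from det import *
for i in range(2): w=snap('wrist','w20')
s=r.read_state();print(s['ee_pos'])
c=load('w20');im,h=mer('w20');c19=load('w19')
kn=((h[...,1]>=126));kn[300:]=0
print('pred',proj(c,[.6475,.1655,.047]),proj(c,[.6475,.1655,.03]))
for p,q in blobs(cv2.morphologyEx(kn.astype('uint8'),cv2.MORPH_OPEN,np.ones((3,3))),150,9000): print('knob?',p,q,onz(c,*p,.04).round(4),tri([(c,*p),(c19,304.5,69.8)]))
E
```

```text
time: 28.43
ee_pos: [0.6486, 0.1688, 0.1378]
eef_rot: [0.775, -0.632, -0.001, -0.0]
ft_force: [1.1, 0.3, 0.1]
width: 0.0523
time: 28.85
ee_pos: [0.6484, 0.1666, 0.1188]
eef_rot: [0.775, -0.633, 0.001, -0.001]
ft_force: [-0.6, -0.1, 0.8]
width: 0.0525
[0.648718   0.16641969 0.11886775]
pred (np.float64(319.25208423330236), np.float64(249.69616081716725)) (np.float64(319.2556985442974), np.float64(242.5328209268279))
knob? [318.3, 246.2] [299, 225, 39, 43, 1274] [0.6477 0.1662 0.04  ] [0.6461525  0.16618533 0.03532808]
```

```bash
python3 -m crank '[{"x":0,"y":0.001,"z":0.025,"ax":0,"ay":0,"az":0,"claw":-0.2},{"x":0,"y":0.001,"z":0.055,"ax":0,"ay":0,"az":0,"claw":-0.2},{"x":0,"y":0.001,"z":0.08,"ax":0,"ay":0,"az":0,"claw":-0.2},{"x":0,"y":0.001,"z":0.095,"ax":0,"ay":0,"az":0,"claw":-0.2},{"x":0,"y":0.001,"z":0.10,"ax":0,"ay":0,"az":0,"claw":-0.2}]' 30;python3 -m crank '[{"x":0,"y":0,"z":0,"ax":0,"ay":0,"az":0,"claw":0},{"x":0,"y":0,"z":0,"ax":0,"ay":0,"az":0,"claw":0.15},{"x":0,"y":0,"z":0,"ax":0,"ay":0,"az":0,"claw":0.3},{"x":0,"y":0,"z":0,"ax":0,"ay":0,"az":0,"claw":0.4},{"x":0,"y":0,"z":0,"ax":0,"ay":0,"az":0,"claw":1}]' 30;python3 -m crank '[{"x":0,"y":0,"z":0,"ax":0,"ay":0,"az":0,"claw":1},{"x":0,"y":0,"z":0,"ax":0,"ay":0,"az":0,"claw":1},{"x":0,"y":0,"z":0,"ax":0,"ay":0,"az":0,"claw":1},{"x":0,"y":0,"z":0,"ax":0,"ay":0,"az":0,"claw":1},{"x":0,"y":0,"z":0,"ax":0,"ay":0,"az":0,"claw":1}]' 30
```

```text
time: 29.37
ee_pos: [0.646, 0.1656, 0.0149]
eef_rot: [0.774, -0.633, -0.001, 0.001]
ft_force: [-0.5, 0.5, -0.4]
width: 0.0522
time: 29.78
ee_pos: [0.6482, 0.1663, 0.0182]
eef_rot: [0.774, -0.633, 0.001, -0.001]
ft_force: [-1.2, 1.0, 5.6]
width: 0.0276
time: 30.2
ee_pos: [0.6482, 0.1663, 0.0183]
eef_rot: [0.774, -0.633, 0.001, -0.001]
ft_force: [-1.2, -0.7, 6.9]
width: 0.0275
```

Run:
```python
from det import *
t=np.linspace(0,2*np.pi,180,endpoint=False)
tot=0
xs=np.arange(.570,.5901,.001);ys=np.arange(.013,.0331,.001)
for fn in ('wrist0','w3','w19','scene0','side0'):
    c=load(fn);g=cv2.GaussianBlur(cv2.cvtColor(cv2.imread('pics/'+fn+'.png'),cv2.COLOR_BGR2GRAY),(0,0),1.2).astype(np.float32)
    G=np.hypot(cv2.Sobel(g,cv2.CV_32F,1,0),cv2.Sobel(g,cv2.CV_32F,0,1)); G=np.minimum(G,120)
    if fn[0]=='w': G[275:]=0
    S=np.zeros((len(xs),len(ys)))
    Rm=R.from_quat(c['orientation']).inv()
    for i,x in enumerate(xs):
        for j,y in enumerate(ys):
            for rad in (.0805,.069):
                P=Rm.apply(np.c_[x+rad*np.cos(t),y+rad*np.sin(t),0*t+(.067 if rad>.07 else .067)]-np.array(c['eye']))
                u=(c['fx']*P[:,0]/P[:,2]+c['cx']).astype(np.float32);v=(c['fy']*P[:,1]/P[:,2]+c['cy']).astype(np.float32)
                S[i,j]+=cv2.remap(G,u[None],v[None],cv2.INTER_LINEAR,borderValue=0).mean()
    k=np.unravel_index(S.argmax(),S.shape);print(fn,xs[k[0]].round(4),ys[k[1]].round(4),S.max().round(1),np.median(S).round(1))
    tot=tot+S/S.max()
k=np.unravel_index(tot.argmax(),tot.shape);print('all',xs[k[0]],ys[k[1]])
```

```text
wrist0 0.579 0.023 197.0 117.8
w3 0.573 0.027 83.5 57.9
w19 0.577 0.025 206.2 142.7
scene0 0.581 0.022 200.6 160.2
side0 0.58 0.022 158.5 136.8
all 0.578 0.022999999999999993
```

```bash
python3 -m crank '[{"x":0,"y":0,"z":-0.01,"ax":0,"ay":0,"az":0,"claw":1},{"x":0,"y":0,"z":-0.03,"ax":0,"ay":0,"az":0,"claw":1},{"x":0,"y":0,"z":-0.055,"ax":0,"ay":0,"az":0,"claw":1},{"x":0,"y":0,"z":-0.08,"ax":0,"ay":0,"az":0,"claw":1},{"x":0,"y":0,"z":-0.10,"ax":0,"ay":0,"az":0,"claw":1}]' 30;  python3 -m crank '[{"x":0,"y":0,"z":0,"ax":0,"ay":0,"az":0,"claw":1},{"x":0,"y":0,"z":0,"ax":0,"ay":0,"az":0,"claw":1},{"x":0,"y":0,"z":0,"ax":0,"ay":0,"az":0,"claw":1},{"x":0,"y":0,"z":0,"ax":0,"ay":0,"az":0,"claw":1},{"x":0,"y":0,"z":0,"ax":0,"ay":0,"az":0,"claw":1}]' 30; python3 -c "
from h import *
print(off([.580,.023,.12]))"
```

```text
time: 30.62
ee_pos: [0.6475, 0.1661, 0.1193]
eef_rot: [0.774, -0.633, 0.0, -0.0]
ft_force: [0.3, 0.8, -1.6]
width: 0.0284
time: 31.03
ee_pos: [0.6466, 0.1658, 0.1153]
eef_rot: [0.774, -0.633, -0.001, 0.001]
ft_force: [0.1, 0.1, -1.3]
width: 0.0276
[ 0.12663025  0.09371513 -0.0044445 ]
```

```bash
python3 -m crank '[{"x":0.012,"y":0.009,"z":0,"ax":0,"ay":0,"az":0,"claw":1},{"x":0.04,"y":0.03,"z":0,"ax":0,"ay":0,"az":0,"claw":1},{"x":0.07,"y":0.052,"z":0,"ax":0,"ay":0,"az":0,"claw":1},{"x":0.095,"y":0.071,"z":0,"ax":0,"ay":0,"az":0,"claw":1},{"x":0.115,"y":0.086,"z":0,"ax":0,"ay":0,"az":0,"claw":1}]' 30; python3 -m crank '[{"x":0.012,"y":0.0085,"z":0,"ax":0,"ay":0,"az":0,"claw":1},{"x":0.012,"y":0.0085,"z":0,"ax":0,"ay":0,"az":0,"claw":1},{"x":0.012,"y":0.0085,"z":0,"ax":0,"ay":0,"az":0,"claw":1},{"x":0.012,"y":0.0085,"z":0,"ax":0,"ay":0,"az":0,"claw":1},{"x":0.012,"y":0.0085,"z":0,"ax":0,"ay":0,"az":0,"claw":1}]' 30
python3 - <<'E'
from h import *
for i in range(2): e=snap('scene','s22')
d=snap('side','d22')
s=r.read_state();print(s['ee_pos'],s['ft_force'],off([.5795,.023,.082]))
f=lambda q:cv2.resize(q,(400,400),interpolation=cv2.INTER_CUBIC)
cv2.imwrite('pics/m22.png',np.hstack([f(e['color'][165:325,250:410]),f(d['color'][150:310,225:385])]))
E
```

```text
time: 31.45
ee_pos: [0.5844, 0.0332, 0.1159]
eef_rot: [0.774, -0.633, -0.0, 0.001]
ft_force: [0.5, -0.3, -1.8]
width: 0.028
time: 31.87
ee_pos: [0.5805, 0.0246, 0.1166]
eef_rot: [0.775, -0.632, -0.0, -0.0]
ft_force: [-0.6, 0.6, -1.8]
width: 0.0275
[0.58026673 0.02385059 0.1166266 ] [ 0.08047814 -0.30266071 -0.77699347] [0.00068902 0.00091938 0.03462647]
```

```bash
python3 -m crank '[{"x":0.0005,"y":0.001,"z":0.008,"ax":0,"ay":0,"az":0,"claw":1},{"x":0.0005,"y":0.001,"z":0.016,"ax":0,"ay":0,"az":0,"claw":1},{"x":0.0005,"y":0.001,"z":0.023,"ax":0,"ay":0,"az":0,"claw":1},{"x":0.0005,"y":0.001,"z":0.028,"ax":0,"ay":0,"az":0,"claw":1},{"x":0.0005,"y":0.001,"z":0.028,"ax":0,"ay":0,"az":0,"claw":1}]' 30; python3 -m crank '[{"x":0,"y":0,"z":0.0015,"ax":0,"ay":0,"az":0,"claw":1},{"x":0,"y":0,"z":0.003,"ax":0,"ay":0,"az":0,"claw":1},{"x":0,"y":0,"z":0.0045,"ax":0,"ay":0,"az":0,"claw":1},{"x":0,"y":0,"z":0.006,"ax":0,"ay":0,"az":0,"claw":1},{"x":0,"y":0,"z":0.0065,"ax":0,"ay":0,"az":0,"claw":1}]' 30;  python3 -m crank '[{"x":0,"y":0,"z":0.0003,"ax":0,"ay":0,"az":0,"claw":1},{"x":0,"y":0,"z":0.0006,"ax":0,"ay":0,"az":0,"claw":1},{"x":0,"y":0,"z":0.001,"ax":0,"ay":0,"az":0,"claw":1},{"x":0,"y":0,"z":0.0015,"ax":0,"ay":0,"az":0,"claw":1},{"x":0,"y":0,"z":0.0015,"ax":0,"ay":0,"az":0,"claw":1}]' 30
```

```text
time: 32.43
ee_pos: [0.5783, 0.0219, 0.0871]
eef_rot: [0.774, -0.633, -0.001, 0.001]
ft_force: [0.1, 0.3, -2.4]
width: 0.0279
time: 32.85
ee_pos: [0.5796, 0.0221, 0.0826]
eef_rot: [0.774, -0.633, 0.0, -0.0]
ft_force: [1.7, 0.2, 0.9]
width: 0.028
time: 33.27
ee_pos: [0.5794, 0.0222, 0.0809]
eef_rot: [0.774, -0.633, 0.0, -0.0]
ft_force: [1.3, 1.5, 1.8]
width: 0.0279
```

```bash
python3 -m crank '[{"x":0,"y":0,"z":0.0004,"ax":0,"ay":0,"az":0,"claw":1},{"x":0,"y":0,"z":0.0008,"ax":0,"ay":0,"az":0,"claw":1},{"x":0,"y":0,"z":0.0012,"ax":0,"ay":0,"az":0,"claw":1},{"x":0,"y":0,"z":0.0016,"ax":0,"ay":0,"az":0,"claw":1},{"x":0,"y":0,"z":0.0016,"ax":0,"ay":0,"az":0,"claw":1}]' 30;  python3 -m crank '[{"x":0,"y":0,"z":0.0003,"ax":0,"ay":0,"az":0,"claw":1},{"x":0,"y":0,"z":0.0006,"ax":0,"ay":0,"az":0,"claw":1},{"x":0,"y":0,"z":0.0009,"ax":0,"ay":0,"az":0,"claw":1},{"x":0,"y":0,"z":0.0012,"ax":0,"ay":0,"az":0,"claw":1},{"x":0,"y":0,"z":0.0012,"ax":0,"ay":0,"az":0,"claw":1}]' 30
```

```text
time: 33.68
ee_pos: [0.5795, 0.0224, 0.0796]
eef_rot: [0.775, -0.633, 0.0, -0.0]
ft_force: [1.5, 3.3, 5.6]
width: 0.0278
time: 34.1
ee_pos: [0.5796, 0.0225, 0.0784]
eef_rot: [0.775, -0.633, 0.0, -0.0]
ft_force: [1.4, 3.0, 5.4]
width: 0.0275
```

```bash
python3 -m crank '[{"x":0,"y":0,"z":0.0004,"ax":0,"ay":0,"az":0,"claw":1},{"x":0,"y":0,"z":0.0008,"ax":0,"ay":0,"az":0,"claw":1},{"x":0,"y":0,"z":0.0012,"ax":0,"ay":0,"az":0,"claw":1},{"x":0,"y":0,"z":0.0016,"ax":0,"ay":0,"az":0,"claw":1},{"x":0,"y":0,"z":0.0016,"ax":0,"ay":0,"az":0,"claw":1}]' 30;  python3 -m crank '[{"x":0,"y":0,"z":0.0003,"ax":0,"ay":0,"az":0,"claw":1},{"x":0,"y":0,"z":0.0006,"ax":0,"ay":0,"az":0,"claw":1},{"x":0,"y":0,"z":0.0009,"ax":0,"ay":0,"az":0,"claw":1},{"x":0,"y":0,"z":0.0012,"ax":0,"ay":0,"az":0,"claw":1},{"x":0,"y":0,"z":0.0012,"ax":0,"ay":0,"az":0,"claw":1}]' 30
python3 - <<'E'
from h import *
e=snap('scene','s23');d=snap('side','d23')
print(r.read_state()['torque'])
E
```

```text
time: 34.52
ee_pos: [0.5796, 0.0224, 0.0768]
eef_rot: [0.775, -0.633, 0.0, -0.0]
ft_force: [1.4, 2.5, 5.3]
width: 0.028
time: 34.93
ee_pos: [0.5795, 0.0225, 0.0756]
eef_rot: [0.775, -0.633, 0.0, -0.0]
ft_force: [0.3, 3.4, 5.3]
width: 0.0279
[ 0.24733554 -0.09437475  0.05743195]
```

The steady push matches the collar giving way. Continue to the hard stop.

```bash
python3 -m crank '[{"x":0,"y":0,"z":0.0003,"ax":0,"ay":0,"az":0,"claw":1},{"x":0,"y":0,"z":0.0006,"ax":0,"ay":0,"az":0,"claw":1},{"x":0,"y":0,"z":0.0009,"ax":0,"ay":0,"az":0,"claw":1},{"x":0,"y":0,"z":0.0012,"ax":0,"ay":0,"az":0,"claw":1},{"x":0,"y":0,"z":0.0012,"ax":0,"ay":0,"az":0,"claw":1}]' 30;  python3 -m crank '[{"x":0,"y":0,"z":0.0002,"ax":0,"ay":0,"az":0,"claw":1},{"x":0,"y":0,"z":0.0004,"ax":0,"ay":0,"az":0,"claw":1},{"x":0,"y":0,"z":0.0006,"ax":0,"ay":0,"az":0,"claw":1},{"x":0,"y":0,"z":0.0008,"ax":0,"ay":0,"az":0,"claw":1},{"x":0,"y":0,"z":0.0008,"ax":0,"ay":0,"az":0,"claw":1}]' 30
```

```text
time: 35.45
ee_pos: [0.5795, 0.0225, 0.0744]
eef_rot: [0.775, -0.633, 0.0, -0.0]
ft_force: [0.4, 2.9, 4.8]
width: 0.0278
time: 35.87
ee_pos: [0.5796, 0.0225, 0.0743]
eef_rot: [0.775, -0.633, 0.0, -0.001]
ft_force: [-1.8, 2.8, 10.5]
width: 0.0278
```

```bash
python3 -m crank '[{"x":0,"y":0,"z":0.0003,"ax":0,"ay":0,"az":0,"claw":1},{"x":0,"y":0,"z":0.0006,"ax":0,"ay":0,"az":0,"claw":1},{"x":0,"y":0,"z":0.0009,"ax":0,"ay":0,"az":0,"claw":1},{"x":0,"y":0,"z":0.0009,"ax":0,"ay":0,"az":0,"claw":1},{"x":0,"y":0,"z":0.0009,"ax":0,"ay":0,"az":0,"claw":1}]' 30
```

```text
time: 36.28
ee_pos: [0.5797, 0.0225, 0.0741]
eef_rot: [0.774, -0.633, 0.0, -0.001]
ft_force: [-5.1, 3.1, 18.3]
width: 0.0275
```

Hard stop at 0.0741 to 0.0743 as predicted, at 18 N. Ease off, release and rise.

```bash
python3 -m crank '[{"x":0,"y":0,"z":-0.0005,"ax":0,"ay":0,"az":0,"claw":1},{"x":0,"y":0,"z":-0.001,"ax":0,"ay":0,"az":0,"claw":1},{"x":0,"y":0,"z":-0.0013,"ax":0,"ay":0,"az":0,"claw":1},{"x":0,"y":0,"z":-0.0013,"ax":0,"ay":0,"az":0,"claw":1},{"x":0,"y":0,"z":-0.0013,"ax":0,"ay":0,"az":0,"claw":1}]' 30; python3 -m crank '[{"x":0,"y":0,"z":0,"ax":0,"ay":0,"az":0,"claw":0.3},{"x":0,"y":0,"z":0,"ax":0,"ay":0,"az":0,"claw":0.1},{"x":0,"y":0,"z":0,"ax":0,"ay":0,"az":0,"claw":-0.1},{"x":0,"y":0,"z":0,"ax":0,"ay":0,"az":0,"claw":-0.3},{"x":0,"y":0,"z":0,"ax":0,"ay":0,"az":0,"claw":-0.3}]' 5;  python3 -m crank '[{"x":0,"y":0,"z":0,"ax":0,"ay":0,"az":0,"claw":-0.3},{"x":0,"y":0,"z":-0.015,"ax":0,"ay":0,"az":0,"claw":-0.3},{"x":0,"y":0,"z":-0.04,"ax":0,"ay":0,"az":0,"claw":-0.3},{"x":0,"y":0.02,"z":-0.08,"ax":0,"ay":0,"az":0,"claw":-0.3},{"x":0,"y":0.045,"z":-0.12,"ax":0,"ay":0,"az":0,"claw":-0.3}]' 5;  python3 -m crank '[{"x":0,"y":0.03,"z":-0.02,"ax":0,"ay":0,"az":0,"claw":-0.3},{"x":0,"y":0.06,"z":-0.02,"ax":0,"ay":0,"az":0,"claw":-0.3},{"x":0,"y":0.06,"z":-0.02,"ax":0,"ay":0,"az":0,"claw":-0.3},{"x":0,"y":0.06,"z":-0.02,"ax":0,"ay":0,"az":0,"claw":-0.3},{"x":0,"y":0.06,"z":-0.02,"ax":0,"ay":0,"az":0,"claw":-0.3}]' 5;python3 - <<'E'
from h import *
for i in range(2): w=snap('wrist','w24')
d=snap('side','d24');e=snap('scene','s24')
o=np.zeros((600,800,3),np.uint8)
o[:360,:400]=cv2.resize(d['color'][190:370,250:450],(400,360));o[:360,400:]=cv2.resize(e['color'][220:430,175:395],(400,360))
o[360:560,:400]=cv2.resize(w['color'][:290,30:610],(400,200))
cv2.imwrite('pics/m24.png',o[:560])
print(r.read_state()['ee_pos'],r.read_state()['ft_force'])
E
```

```text
time: 36.7
ee_pos: [0.5796, 0.0226, 0.0742]
eef_rot: [0.775, -0.633, 0.0, -0.001]
ft_force: [0.0, 3.3, 6.8]
width: 0.0278
time: 37.12
ee_pos: [0.5788, 0.0217, 0.0732]
eef_rot: [0.774, -0.633, -0.0, 0.0]
ft_force: [-0.2, -0.5, -0.0]
width: 0.0494
time: 37.53
ee_pos: [0.539, 0.0141, 0.1869]
eef_rot: [0.775, -0.632, -0.001, 0.0]
ft_force: [0.9, -1.2, -0.5]
width: 0.0566
time: 37.95
ee_pos: [0.481, 0.0021, 0.2064]
eef_rot: [0.774, -0.633, 0.0, -0.0]
ft_force: [0.6, 0.5, 1.2]
width: 0.0567
[0.48110489 0.00222646 0.20581345] [ 0.36863552 -0.28704287 -0.26194793]
```

View pics/m24.png

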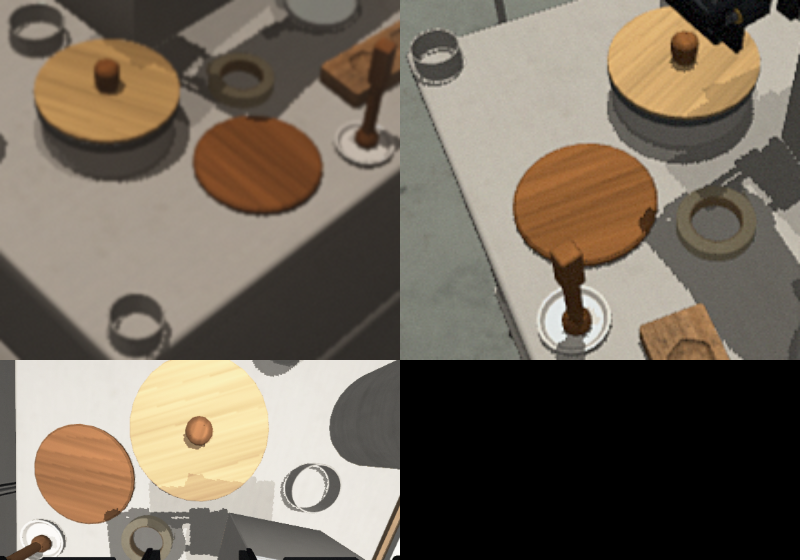

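The lid sits level on the pot with no collar gap, the knob at side (303,221) and scene (331,240). The stick stands in its dish, the board is bare and the rings are in place. One numeric check of the knob's height, then hand in.

Run:
```python
from h import *
print(tri([(load('s24'),331.2,240.4),(load('d24'),303.5,221)]))
from bench import close_job
print(close_job())
```

```text
[0.57900256 0.0229513  0.10604075]
the job is handed in; nothing more can be done
None
```

The job is finished and handed in: the meringues are in the pot and stirred, the stick is back in its dish, and the lid is pressed home. It took about 38 s of robot time.

- **Meringues:** I found only two on the board. I gripped each at 5 N and let it go about 17 mm above the pot floor. Both looked whole in the last picture taken inside the pot, part way through stirring. I did not look inside again after the final round.
- **Stirring:** I made about 3.3 rounds with the foot about 3 mm off the floor. Most of the first round was at a radius of 44–48 mm. There a nut, as far as I could tell, caught between the foot and the wall, pushing back with up to 9.4 N. I finished the rest at about 31 mm, so those circles were narrower than I first planned. By the camera, nearly all the nuts had moved, but I could not see all six at once.
- **Stick:** It stands upright in its dish at the spot it came from. I pressed it down with up to 13 N while setting it down.
- **Lid:** It had not been knocked aside. The collar gave way steadily, and the lid then stopped hard with the tool at 74.2 mm, where I had expected 74.3 mm. The highest push was about 18 N.
- **Last checks:** The final pictures show the lid level, the board bare and the things in view where they were. The knob's top measured 106 mm high by camera against an expected 103 mm. That is slightly over the camera's roughly 2 mm accuracy, so I trusted the hard stop instead.

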